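# Load heat sinks on a board carrier and clamp them in the screw press

### The arm

A 6-joint arm with a two-finger parallel gripper is mounted at the origin on the work surface. World frame = base frame: x ahead of the robot, y to its left, z up, the work surface at z = 0. Lengths are in m, angles in rad, forces in N, time in s.
With the tool pointing down it reaches from about 0.3 to 0.75 m from the base axis. Payload 8.5 kg.
Tool frame: the origin (TCP) lies on the centre line of the jaws, within the pads' length; the fingertips stand 14 mm ahead of it and the grasp point (between the pads) lies 5 mm behind it; z points along the fingers, y is the line along which they close (so a half turn about z gives the same grasp; the last joint's range is limited). The gripper opens to 88 mm and grips with 3 to 60 N. Pads are 18 mm wide; open, the fingers measure 123 mm over their backs; the gripper's body (75 mm by 187 mm) begins 45 mm behind the grasp point.
Start: joints at [0.887, 0.381, 1.297, -0, 1.464, -0.215], TCP at [0.248, 0.491, 0.253] pointing down, gripper open.
Joint ranges: [-3.11, 3.11], [-0.89, 2.33], [0.22, 2.48], [-1.42, 4.56], [0.17, 2.85], [-2.88, 2.88]. Speed limits (rad/s): [2.39, 2.39, 3.14, 3.14, 3.14, 3.14].

### API

Orientations are given as a unit quaternion [w, x, y, z].
In Python, from bench import bot gives the robot as it stands.
- The arm moves only by the shell command python3 -m pendant 'ROWS' [FORCE]. ROWS is JSON, a list of rows, each an object with "xyz": the shift along the tool's x, y, z normalised to -1 to 1, where 1 is 2 cm, a list of three; "rotation": the turn, a rotation vector about the tool's x, y, z normalised to -1 to 1, where 1 is 30 degrees, a list of three; "grip": the opening, from -1 (shut) to 1 (fully open). In form: [{"xyz": [tx, ty, tz], "rotation": [rx, ry, rz], "grip": grip}, ...]. A call has 1 to 12 rows; each row shifts and turns the commanded pose from where the row before left it, along the tool's axes as they then stand; what a row does not reach is not made up. A row lasts 1/10 s, in which the tool goes at most 50 mm and 8.59 degrees, less where a joint would pass 70% of its speed; a pose out of reach is approached as far as the arm can. A call with a number of a shift or a turn outside -1 to 1 is refused whole. A call with a gripper value outside its range is refused whole. The fingers move at their own pace and stop on an object; FORCE is the grip in N (left out, the last holds). Time passes only in rows, so rows that do not move let the fingers close. It gives the time, the measured TCP pose, the force, the opening and the grip force at its end, in the units of the state.
- bot.get_obs(): the state, without advancing time (a new reading comes with each control period).
- bot.grab_frame(name): name is "side" or "top" or "wrist"; returns a dict with "frame" (400x640x3 uint8, blue, green, red), "fx", "fy", "cx", "cy" (pixels), "distortion" ([k1, k2, p1, p2, k3] as OpenCV has them; the pictures are not rectified), "extrinsics" (4x4, takes a point from camera to world coordinates). Camera axes: x right, y down, z forward; pixel columns grow to the right and rows downward; lengths in m; the calibration is good to about 2 mm. A picture is of the moment at which its call begins. There is no depth.
- bot.job_done(): hands the job in; it is judged then, once.
The state is a dict: "clock": time; "joint_positions": joint angles; "qvel": joint speeds; "tau": joint torques, N m; "ee_pos": TCP position; "tool_rot": TCP orientation; "wrist_force": force on the tool from outside, world axes, zero at the start; "ft_torque": the same for the moment, N m; "gripper_width": finger opening in m; "gripper_force": force on a finger pad.
Only numpy, scipy, OpenCV 4.12 (cv2) and the standard library are available. Lean on these libraries where they do the work, as an engineer would, in place of code of your own. Each camera call takes 0.05 s, during which the arm holds its last target. There are 200 camera calls.

### The job

Put the carrier's clear cover away, lying flat in the red tray. Then stand every heat sink flat in a pocket of the carrier, one to a pocket, while the carrier is still at its loading mark, slide the loaded carrier along the bench without lifting it until it is centred and square in the white outline under the raised press, and screw the press knob clockwise all the way down to its stop so that the pad bears on the heat sinks. Leave the bottle, jar and screwdriver alone.

Things in the scene. Friction and masses are not known exactly. Their poses are not given: they have to be found in the camera images.
- carrier: Loose flat carrier, 152 mm (x) by 170 mm (y), 16 mm high, 0.5 kg: green board floor 6 mm thick; black walls and ribs leave 2 x 2 pockets 50 mm (x) by 74 mm (y), 10 mm deep, centred at x +-45, y +-40 mm. Origin: centre of its underside. On +y a tongue, reaching 141 mm from the origin, carries a pinch tab. Starts at the loading mark, which is at larger world y than the press.
- tab (a point): Point in the carrier's upright grey pinch tab: on its centre plane, 130 mm along +y from the carrier's origin, 36 mm above the bench. The tab is 60 mm along the carrier's x, 12 mm thick along y, its top 52 mm above the bench; 39 mm are free between it and the carrier's wall. Pinch it across its 12 mm.
- load_mark: White rectangle on the bench, 170 mm by 190 mm, the loading mark; origin at its centre on the bench.
- cover: Loose clear plate, 140 mm (x) by 160 mm (y) by 4 mm, 0.12 kg, with an upright black bar handle in its middle, 60 mm along x, 14 mm thick along y, top 36 mm above the plate's underside. Origin: centre of its underside. Starts lying on the carrier's walls (underside 16 mm above the bench) over the pockets.
- tray: Fixed open red tray, 170 mm (x) by 190 mm (y) outside, 25 mm high, walls 4 mm, floor 4 to 5 mm thick. Origin: centre of its underside. The cover fits in it flat with its axes along the tray's.
- sink1: Aluminium finned heat sink number 1 (all alike), 40 mm (x) by 64 mm (y), 38 mm tall, fins upward, standing upright on the bench at the start; about 0.11 kg. Origin: centre of its underside. Pinch it across its 40 mm. In a pocket it stands with its 64 mm along the carrier's y, either way round, its top 44 mm above the bench. May be absent.
- sink2: Aluminium finned heat sink number 2 (all alike), 40 mm (x) by 64 mm (y), 38 mm tall, fins upward, standing upright on the bench at the start; about 0.11 kg. Origin: centre of its underside. Pinch it across its 40 mm. In a pocket it stands with its 64 mm along the carrier's y, either way round, its top 44 mm above the bench. May be absent.
- sink3: Aluminium finned heat sink number 3 (all alike), 40 mm (x) by 64 mm (y), 38 mm tall, fins upward, standing upright on the bench at the start; about 0.11 kg. Origin: centre of its underside. Pinch it across its 40 mm. In a pocket it stands with its 64 mm along the carrier's y, either way round, its top 44 mm above the bench. May be absent.
- sink4: Aluminium finned heat sink number 4 (all alike), 40 mm (x) by 64 mm (y), 38 mm tall, fins upward, standing upright on the bench at the start; about 0.11 kg. Origin: centre of its underside. Pinch it across its 40 mm. In a pocket it stands with its 64 mm along the carrier's y, either way round, its top 44 mm above the bench. May be absent.
- bay (a point): Centre, on the bench, of the white outline (170 by 190 mm) under the press, axes those of the press. The carrier belongs with its origin here, its y along this y, tab towards +y. The press is a fixed C-frame: a column 50 mm wide stands 103 to 133 mm along +x, 150 mm high; its arm reaches over this point 126 to 150 mm above the bench; the y sides are open.
- knob_top (a point): Centre of the top of the press knob: an upright black knurled round knob, 48 mm in diameter, 34 mm tall, with a small white dot on its top, straight above the bay. Its top is 224 mm above the bench with the screw fully raised; it sinks 10 mm a turn as it is screwed down, 20 mm in all.
- press_knob (a joint): Angle of the knob, rad: 0 fully raised, grows clockwise seen from above, hard stop at 12.57 (two whole turns). It starts between 0 and 1.5. Turning takes about 0.1 N m; it stays where it is left.
- pad_under (a point): Centre of the underside of the press pad, a level aluminium plate 130 mm (x) by 150 mm (y) by 10 mm on springs below the screw; 57 mm above the bench with the screw fully raised, so that the loaded carrier passes under it. Meets heat sinks standing in the pockets after about 1.3 turns from fully raised.
- press_pad (a joint): How far the pad is pushed up against its springs, m: 0 with nothing under it, about 0.007 with heat sinks under it and the screw at its stop (about 7 N).
- screwdriver: Bystander: loose screwdriver lying on the bench, origin under its middle.
- bottle: Bystander: white bottle, 56 mm in diameter, 150 mm tall, origin under its centre.
- paste_jar: Bystander: grey jar, 60 mm in diameter, 70 mm tall, origin under its centre.
Things that resemble listed ones, but are neither listed nor needed, are in the scene too. Leave any blue or turquoise look-alike of the sink3 alone.

How it is judged:
On the way, in this order (a step that is already met when the one before it is completed fails the run):
1. the cover lies flat in the red tray, let go (x of cover in the frame of tray between -0.05 and 0.05 m and y of cover in the frame of tray between -0.05 and 0.05 m and z of cover in the frame of tray between -0.01 and 0.012 m and angle between cover's own z axis and vertical below 0.1 rad and contact force between the fingers and cover below 0.1 N), for 0.2 s.
2. every heat sink stands in a pocket of the carrier, let go, the carrier still at the loading mark (x of sink1 in the frame of carrier between -0.06 and 0.06 m and y of sink1 in the frame of carrier between -0.06 and 0.06 m and z of sink1 in the frame of carrier between 0.003 and 0.01 m and angle between each of sink1, sink2, sink3, sink4's own z axis and vertical below 0.1 rad and x of sink2 in the frame of carrier between -0.06 and 0.06 m and y of sink2 in the frame of carrier between -0.06 and 0.06 m and z of sink2 in the frame of carrier between 0.003 and 0.01 m and x of sink3 in the frame of carrier between -0.06 and 0.06 m and y of sink3 in the frame of carrier between -0.06 and 0.06 m and z of sink3 in the frame of carrier between 0.003 and 0.01 m and x of sink4 in the frame of carrier between -0.06 and 0.06 m and y of sink4 in the frame of carrier between -0.06 and 0.06 m and z of sink4 in the frame of carrier between 0.003 and 0.01 m and horizontal distance between carrier and load_mark below 0.06 m and contact force between the fingers and sink1 below 0.1 N and contact force between the fingers and sink2 below 0.1 N and contact force between the fingers and sink3 below 0.1 N and contact force between the fingers and sink4 below 0.1 N), for 0.2 s.
3. the loaded carrier is centred under the raised press (x of sink1 in the frame of carrier between -0.06 and 0.06 m and y of sink1 in the frame of carrier between -0.06 and 0.06 m and z of sink1 in the frame of carrier between 0.003 and 0.01 m and angle between each of sink1, sink2, sink3, sink4's own z axis and vertical below 0.1 rad and x of sink2 in the frame of carrier between -0.06 and 0.06 m and y of sink2 in the frame of carrier between -0.06 and 0.06 m and z of sink2 in the frame of carrier between 0.003 and 0.01 m and x of sink3 in the frame of carrier between -0.06 and 0.06 m and y of sink3 in the frame of carrier between -0.06 and 0.06 m and z of sink3 in the frame of carrier between 0.003 and 0.01 m and x of sink4 in the frame of carrier between -0.06 and 0.06 m and y of sink4 in the frame of carrier between -0.06 and 0.06 m and z of sink4 in the frame of carrier between 0.003 and 0.01 m and horizontal distance between carrier and bay below 0.015 m and angle between the y axis of carrier and the y axis of bay, either way round below 0.12 rad and value of joint press_knob below 6 rad), for 0.2 s.
At the end, for the whole second after the job is handed in: cover flat in the red tray; every heat sink upright in a carrier pocket (its underside within 4 mm of the pocket floor); carrier within 15 mm and 0.12 rad of the press outline; knob within 0.45 rad of its stop; pad pushed up more than 4 mm by the heat sinks; all at rest (x of cover in the frame of tray between -0.05 and 0.05 m and y of cover in the frame of tray between -0.05 and 0.05 m and z of cover in the frame of tray between -0.01 and 0.012 m and angle between each of cover, sink1, sink2, sink3, sink4's own z axis and vertical below 0.1 rad and x of sink1 in the frame of carrier between -0.06 and 0.06 m and y of sink1 in the frame of carrier between -0.06 and 0.06 m and z of sink1 in the frame of carrier between 0.003 and 0.01 m and x of sink2 in the frame of carrier between -0.06 and 0.06 m and y of sink2 in the frame of carrier between -0.06 and 0.06 m and z of sink2 in the frame of carrier between 0.003 and 0.01 m and x of sink3 in the frame of carrier between -0.06 and 0.06 m and y of sink3 in the frame of carrier between -0.06 and 0.06 m and z of sink3 in the frame of carrier between 0.003 and 0.01 m and x of sink4 in the frame of carrier between -0.06 and 0.06 m and y of sink4 in the frame of carrier between -0.06 and 0.06 m and z of sink4 in the frame of carrier between 0.003 and 0.01 m and horizontal distance between carrier and bay below 0.015 m and angle between the y axis of carrier and the y axis of bay, either way round below 0.12 rad and value of joint press_knob above 12.1 rad and value of joint press_pad above 0.004 m and linear speed of carrier below 0.02 m/s); the robot touches nothing.
It fails at once if the carrier is lifted or tipped (height (world z) of carrier above 0.012 m or angle between carrier's own z axis and vertical above 0.12 rad).
It fails at once if a bystander is disturbed (distance of screwdriver from where it was at the start of the episode above 0.03 m).
It fails at once if a bystander is disturbed (distance of bottle from where it was at the start of the episode above 0.03 m).
It fails at once if a bystander is disturbed (distance of paste_jar from where it was at the start of the episode above 0.03 m).
Of sink1, sink2, sink3, sink4 only 2 to 4 are there at a start; the rules pass over those that are not, and their reading is None.
At some moment in a run one of sink1, sink2, sink3, sink4 may be knocked a few centimetres aside while the robot is not near it.
It also fails if it takes over 208 s, if anything falls off the work surface, if the arm or the gripper's body presses on something with over 40 N, if the wrist force passes 120 N, or if a joint passes its speed limit or range.

## Working session

There is one attempt and no reset: what is moved stays moved. The work goes in short steps, Python scripts to look and compute and a shell command to move; the robot and the scene stay as the last step left them, time stands still between calls to the robot, and variables do not carry over. Pictures are saved under pics/ and viewed, at most 14 in all, crops included, and the job is handed in when it is done.

```bash
ls; mkdir -p pics
python3 - <<'E'
from bench import bot
import cv2,json
for n in ("top","side"):
    f=bot.grab_frame(n); cv2.imwrite(f"pics/{n}0.png",f["frame"]); print(n,f["fx"],f["cx"],f["cy"],f["distortion"],f["extrinsics"])
print(bot.get_obs())
E
```

```text
pics
top 429.8711375421067 319.08533731247115 199.77039874524468 [-0.09449488  0.          0.          0.          0.        ] [[-0.00457314 -0.98309396  0.18304469  0.31425394]
 [-0.99993947  0.00266386 -0.0106752   0.0033771 ]
 [ 0.01000712 -0.18308243 -0.98304663  1.35864283]
 [ 0.          0.          0.          1.        ]]
side 434.8216985813229 324.67788653248687 202.07355557285007 [-0.06130619  0.          0.          0.          0.        ] [[ 0.94498209 -0.2209377   0.24123721  0.30560795]
 [-0.32649657 -0.68260193  0.65380011 -0.67653484]
 [ 0.02021989 -0.69659252 -0.717182    0.89966642]
 [ 0.          0.          0.          1.        ]]
{'clock': 0.1, 'joint_positions': array([ 8.86728229e-01,  3.81164645e-01,  1.29815572e+00,  1.88099347e-05,
        1.46360276e+00, -2.15315018e-01]), 'qvel': array([-0.00069642, -0.00169307, -0.0012753 , -0.00012017, -0.00089639,
       -0.0006006 ]), 'tau': array([ 5.34274688e-03, -4.38649678e+01, -2.24914348e+01,  7.15361629e-02,
        3.41848203e-02, -1.04157384e-04]), 'ee_pos': array([0.24833397, 0.49048941, 0.25219002]), 'tool_rot': array([-2.97590383e-04,  2.32237550e-01,  9.72658870e-01, -5.95033977e-04]), 'wrist_force': array([0.959145  , 0.00868114, 0.1048173 ]), 'ft_torque': array([0.01954726, 0.03270169, 0.03382724]), 'gripper_force': 0.0, 'gripper_width': 0.08783153861304745}
```

View pics/top0.png

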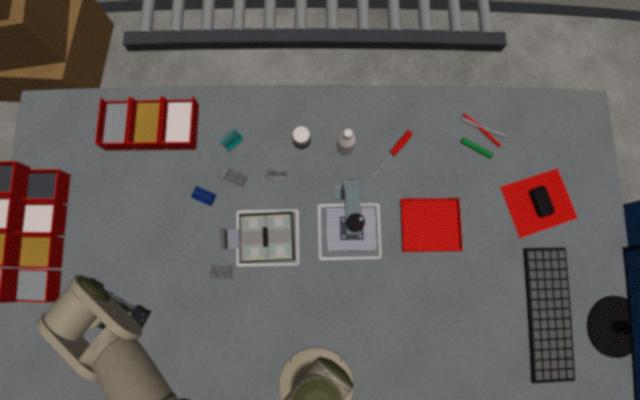

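View pics/side0.png

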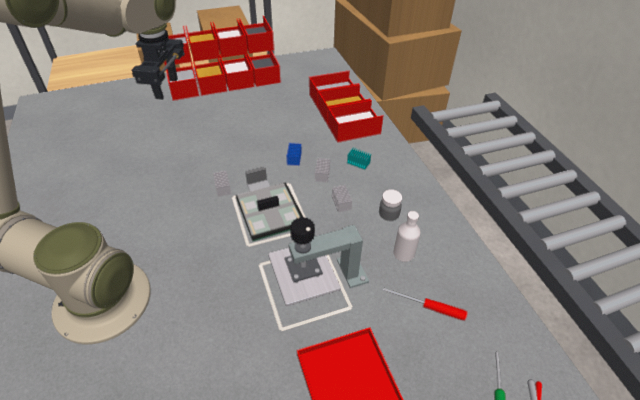

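The top view shows the load mark with carrier at about (267,237), the tab on its left at (231,239), the press bay at (350,231) and the empty red tray at (431,224). Grey sinks are at (235,178), (277,174) and (221,272). The look-alikes, to be left alone, are blue (203,197) and turquoise (232,140), plus the red square with a black object at (540,202). The side view shows the same three grey sinks at (223,182), (322,168) and (342,198).

```bash
cat > h.py <<'E'
import cv2, numpy as np
from scipy.spatial.transform import Rotation as R
from bench import bot
def grab(n, save=None):
    f=bot.grab_frame(n); f["T"]=np.array(f["extrinsics"]); f["K"]=np.array([[f["fx"],0,f["cx"]],[0,f["fy"],f["cy"]],[0,0,1]])
    if save: cv2.imwrite(f"pics/{save}.png",f["frame"])
    return f
def ray(f,uv):
    p=cv2.undistortPoints(np.float64(uv).reshape(-1,1,2),f["K"],np.array(f["distortion"])).reshape(-1,2)
    return f["T"][:3,3],np.c_[p,np.ones(len(p))]@f["T"][:3,:3].T
def plane(f,uv,z):
    o,d=ray(f,uv); return o+d*((z-o[2])/d[:,2])[:,None]
def tri(f1,u1,f2,u2):
    (o1,d1),(o2,d2)=ray(f1,u1),ray(f2,u2); out=[]
    for a,b in zip(d1,d2):
        s=np.linalg.lstsq(np.c_[a,-b],o2-o1,rcond=None)[0]; p,q=o1+s[0]*a,o2+s[1]*b
        out.append(np.r_[(p+q)/2,np.linalg.norm(p-q)])
    return np.array(out)
def project(f,P):
    Ti=np.linalg.inv(f["T"]); return cv2.projectPoints(np.float64(P).reshape(-1,3),cv2.Rodrigues(Ti[:3,:3])[0],Ti[:3,3],f["K"],np.array(f["distortion"]))[0].reshape(-1,2)
def tool():
    o=bot.get_obs(); q=o["tool_rot"]; return o["ee_pos"],R.from_quat(np.r_[q[1:],q[0]]),o
def yaw():   # world direction of tool y (closing line), deg mod 180
    y=tool()[1].as_matrix()[:,1]; return np.degrees(np.arctan2(y[1],y[0]))%180
def go(P,close=None):
    """units (2cm) along tool axes to world P; close = wanted closing-line direction deg"""
    p,r,o=tool(); d=r.inv().apply(np.array(P)-p)/0.02
    s="xyz units %s"%np.round(d,2)
    down=R.from_matrix(np.c_[np.r_[r.as_matrix()[:2,0],0]/np.linalg.norm(r.as_matrix()[:2,0]),[0,0,0],[0,0,-1]]) if 0 else None
    if close is not None:
        a=(yaw()-close+90)%180-90; s+=" | tool-z turn deg %.1f = %.2f units (do last)"%(a,a/30)
    print(s,"| q6 %.2f"%o["joint_positions"][5],"tilt",np.round(r.as_matrix()[:2,2],3))
E
python3 - <<'E'
from h import *
t,s=grab("top"),grab("side")
f=cv2.cvtColor(t["frame"],cv2.COLOR_BGR2HSV)
red=cv2.inRange(f,(0,150,100),(8,255,255))|cv2.inRange(f,(172,150,100),(180,255,255))
for c in cv2.findContours(red,0,2)[0]:
    if cv2.contourArea(c)>800:
        r=cv2.minAreaRect(c); print("red",r,plane(t,[r[0]],.025)); print(plane(t,cv2.boxPoints(r),.025).round(3).tolist())
for n,u,z in [("mark",(267,237),0),("bay",(350,231),0),("s1",(235,178),.038),("s2",(277,174),.038),("s3",(221,272),.038),("tab",(231,239),.05)]: print(n,plane(t,[u],z).round(3))
for n,u,v in [("s1",(235,178),(322,168)),("s2",(277,174),(342,198)),("s3",(221,272),(223,182)),("knob",(355,222),(303,231)),("handle",(265,237),(268,203))]: print(n,tri(t,[u],s,[v]).round(3))
w=grab("wrist","w0"); print(w["T"].round(3),w["fx"],w["distortion"]); go((.42,.17,.33),90)
cv2.imwrite("pics/topc.png",cv2.resize(t["frame"][110:300,180:480],None,fx=2.6,fy=2.6,interpolation=cv2.INTER_CUBIC))
E
```

```text
red ((430.9256286621094, 224.17300415039062), (53.21841049194336, 59.66354751586914), 88.49256896972656) [[ 0.483377   -0.36332562  0.025     ]]
[[0.566, -0.269, 0.025], [0.571, -0.463, 0.025], [0.401, -0.457, 0.025], [0.398, -0.267, 0.025]]
red ((538.4970703125, 202.06858825683594), (54.516700744628906, 62.19187927246094), 70.64100646972656) [[ 0.55303851 -0.72507901  0.025     ]]
[[0.604, -0.599, 0.025], [0.675, -0.81, 0.025], [0.501, -0.854, 0.025], [0.437, -0.645, 0.025]]
mark [[0.448 0.154 0.   ]]
bay [[ 0.466 -0.109  0.   ]]
s1 [[0.631 0.255 0.038]]
s2 [[0.643 0.122 0.038]]
s3 [[0.337 0.289 0.038]]
tab [[0.437 0.259 0.05 ]]
s1 [[0.636 0.256 0.028 0.005]]
s2 [[0.65  0.123 0.023 0.005]]
s3 [[0.34  0.292 0.023 0.006]]
knob [[ 0.469 -0.107  0.202  0.001]]
handle [[0.445 0.156 0.035 0.002]]
[[ 0.452  0.858  0.245  0.184]
 [ 0.892 -0.435 -0.124  0.523]
 [ 0.     0.275 -0.961  0.385]
 [ 0.     0.     0.     1.   ]] 325.44218813276564 [-0.02683658  0.          0.          0.          0.        ]
xyz units [-14.9  -10.43  -3.87] | tool-z turn deg -26.9 = -0.90 units (do last) | q6 -0.22 tilt [-0. -0.]
```

View pics/topc.png

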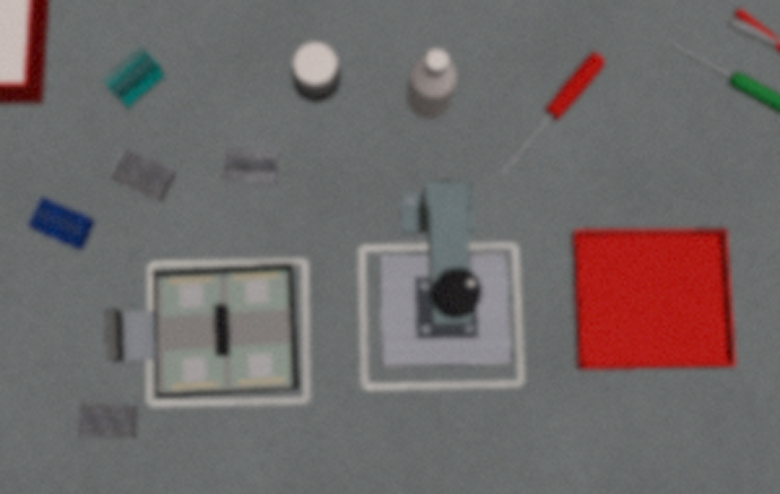

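```bash
python3 -m pendant '[{"xyz":[-1,-0.7,-0.26],"rotation":[0,0,0],"grip":1},{"xyz":[-1,-0.7,-0.26],"rotation":[0,0,0],"grip":1},{"xyz":[-1,-0.7,-0.26],"rotation":[0,0,0],"grip":1},{"xyz":[-1,-0.7,-0.26],"rotation":[0,0,0],"grip":1},{"xyz":[-1,-0.7,-0.26],"rotation":[0,0,0],"grip":1},{"xyz":[-1,-0.7,-0.26],"rotation":[0,0,0],"grip":1},{"xyz":[-1,-0.7,-0.26],"rotation":[0,0,0],"grip":1},{"xyz":[-1,-0.7,-0.26],"rotation":[0,0,0],"grip":1},{"xyz":[-1,-0.7,-0.26],"rotation":[0,0,0],"grip":1},{"xyz":[-1,-0.7,-0.26],"rotation":[0,0,0],"grip":1},{"xyz":[-1,-0.7,-0.26],"rotation":[0,0,0],"grip":1},{"xyz":[-1,-0.7,-0.26],"rotation":[0,0,0],"grip":1}]'
python3 -m pendant '[{"xyz":[-1,-0.7,-0.26],"rotation":[0,0,0],"grip":1},{"xyz":[-1,-0.7,-0.26],"rotation":[0,0,0],"grip":1},{"xyz":[-0.9,-0.6,-0.26],"rotation":[0,0,0],"grip":1},{"xyz":[0,0,0],"rotation":[0,0,-0.225],"grip":1},{"xyz":[0,0,0],"rotation":[0,0,-0.225],"grip":1},{"xyz":[0,0,0],"rotation":[0,0,-0.225],"grip":1},{"xyz":[0,0,0],"rotation":[0,0,-0.222],"grip":1},{"xyz":[0,0,0],"rotation":[0,0,0],"grip":1}]'
python3 - <<'E'
from h import *
w=grab("wrist","w1"); t=grab("top","top1"); go((.42,.17,.33),90)
np.save("w1.npy",w,allow_pickle=True)
E
```

```text
clock: 1.45
ee_pos: [0.387, 0.2314, 0.3154]
tool_rot: [-0.0, 0.232, 0.973, -0.0]
wrist_force: [-0.3, 0.3, -0.5]
gripper_width: 0.0882
gripper_force: 0.0
clock: 2.25
ee_pos: [0.4203, 0.1704, 0.3307]
tool_rot: [-0.0, -0.001, 1.0, -0.0]
wrist_force: [-1.0, -0.4, 0.4]
gripper_width: 0.0877
gripper_force: 0.0
xyz units [ 0.02 -0.02  0.04] | tool-z turn deg -0.1 = -0.00 units (do last) | q6 -1.45 tilt [-0. -0.]
```

View pics/w1.png

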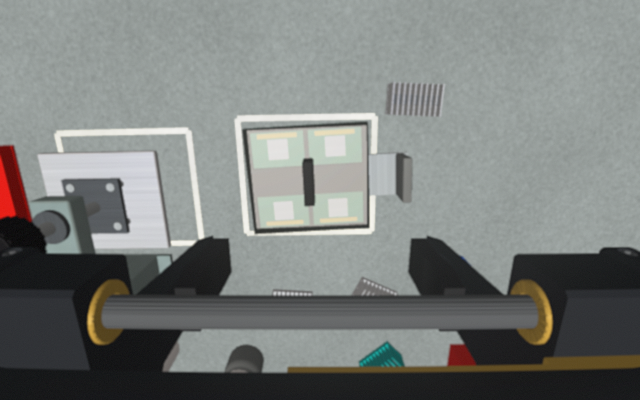

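The wrist view shows the cover's black handle at (308,182), the tab at (404,178), and one sink at (416,99). The gripper body hides the lower part of the picture.

```bash
python3 -m pendant '[{"xyz":[-0.1,-0.1,1],"rotation":[0,0,0],"grip":1},{"xyz":[-0.1,-0.1,1],"rotation":[0,0,0],"grip":1},{"xyz":[-0.1,-0.1,1],"rotation":[0,0,0],"grip":1},{"xyz":[-0.1,-0.1,1],"rotation":[0,0,0],"grip":1},{"xyz":[-0.1,-0.1,1],"rotation":[0,0,0],"grip":1},{"xyz":[0,-0.1,1],"rotation":[0,0,0],"grip":1},{"xyz":[0,-0.1,0.5],"rotation":[0,0,0],"grip":1},{"xyz":[0,0,0],"rotation":[0,0,0],"grip":1}]'
cat >> h.py <<'E'
def blobs(f,mask,amin=60,roi=None):
    m=mask.copy()
    if roi: z=np.zeros_like(m); x0,y0,x1,y1=roi; z[y0:y1,x0:x1]=m[y0:y1,x0:x1]; m=z
    return [cv2.minAreaRect(c) for c in cv2.findContours(m,0,2)[0] if cv2.contourArea(c)>amin]
def ang(f,r,z):  # long-side direction on plane z, deg; and corners
    b=plane(f,cv2.boxPoints(r),z); e=[b[1]-b[0],b[2]-b[1]]; l=max(e,key=np.linalg.norm)
    return b.mean(0).round(4),round(np.degrees(np.arctan2(l[1],l[0]))%180,1),np.round(sorted(np.linalg.norm(v) for v in e),4)
E
python3 - <<'E'
from h import *
a=np.load("w1.npy",allow_pickle=True).item(); b=grab("wrist","w2"); np.save("w2.npy",b,allow_pickle=True)
H=[]
for f,roi in ((a,(280,140,340,225)),(b,(200,100,430,330))):
    g=cv2.cvtColor(f["frame"],cv2.COLOR_BGR2GRAY); H.append(max(blobs(f,(g<55).astype(np.uint8)*255,60,roi),key=lambda r:r[1][0]*r[1][1])); print(H[-1],ang(f,H[-1],.05))
print(tri(a,[H[0][0]],b,[H[1][0]]))
go((.445,.155,.05),90)
E
```

```text
clock: 3.15
ee_pos: [0.43, 0.1563, 0.2]
tool_rot: [-0.001, 0.0, 1.0, -0.0]
wrist_force: [-0.6, -0.1, 0.2]
gripper_width: 0.0881
gripper_force: 0.0Traceback (most recent call last):
  File "<stdin>", line 5, in <module>
ValueError: max() iterable argument is empty
```

View pics/w2.png

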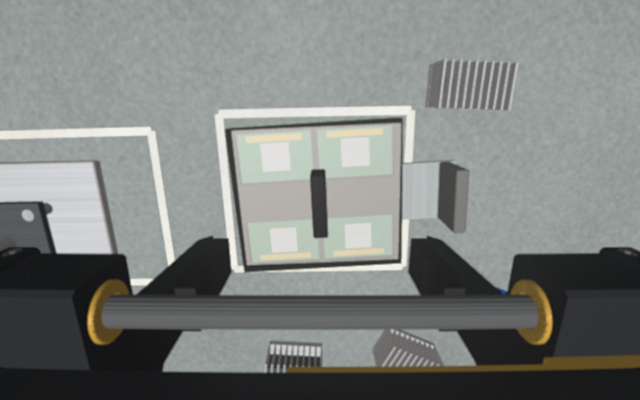

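The handle is at (319,203), the tab top at (460,197) and sinks are at (478,85), (294,356) and (407,348).

Run:
```python
from h import *
a,b=[np.load(n,allow_pickle=True).item() for n in ("w1.npy","w2.npy")]
H=[]
for f,roi in ((a,(290,140,330,220)),(b,(300,150,345,250))):
    g=cv2.cvtColor(f["frame"],cv2.COLOR_BGR2GRAY); print(g[roi[1]:roi[3],roi[0]:roi[2]].min())
    H.append(max(blobs(f,(g<75).astype(np.uint8)*255,60,roi),key=lambda r:r[1][0]*r[1][1])); print(H[-1],ang(f,H[-1],.05))
print(tri(a,[H[0][0]],b,[H[1][0]]))
# handle end corners: top edge rows
go((.445,.155,.05),90)
# mark + cover geometry in b
g=b["frame"].min(2); m=(g>200).astype(np.uint8)*255
for r in blobs(b,m,300,(180,90,430,280)): print("white",r,ang(b,r,0))
print("carrier wall corners z16",plane(b,[(229,131),(401,121),(402,262),(243,270)],.016).round(4).tolist())
print("tab",plane(b,[(440,162),(461,164),(466,231),(446,224)],.052).round(4).tolist())
```

```text
43
((308.29144287109375, 181.5372772216797), (45.358272552490234, 9.14523696899414), 86.98721313476562) (array([0.4441, 0.1565, 0.05  ]), np.float64(2.7), array([0.0117, 0.0604]))
44
((318.6758117675781, 203.01620483398438), (66.51690673828125, 13.53309440612793), 87.1375961303711) (array([0.4436, 0.1559, 0.05  ]), np.float64(3.0), array([0.0119, 0.0629]))
[[4.46611047e-01 1.55930275e-01 3.65836912e-02 1.40770974e-04]]
xyz units [-0.73 -0.07  7.54] | tool-z turn deg -0.0 = -0.00 units (do last) | q6 -1.48 tilt [-0. -0.]
white ((283.37744140625, 239.53890991210938), (24.327533721923828, 26.386014938354492), 86.42366790771484) (array([0.4997, 0.1168, 0.    ]), np.float64(2.1), array([0.0288, 0.0288]))
white ((357.5, 235.5), (25.0, 25.0), 90.0) (array([0.495 , 0.1984, 0.    ]), np.float64(2.4), array([0.0272, 0.0295]))
white ((359.64166259765625, 263.638916015625), (43.67918395996094, 124.45599365234375), 65.12584686279297) (array([0.5303, 0.2006, 0.    ]), np.float64(116.9), array([0.053 , 0.1385]))
white ((274.7876281738281, 156.3141632080078), (29.600955963134766, 30.133108139038086), 86.18592071533203) (array([0.4078, 0.1109, 0.    ]), np.float64(93.6), array([0.0303, 0.0306]))
white ((354.5, 151.5), (29.0, 29.0), 90.0) (array([0.4029, 0.1924, 0.    ]), np.float64(2.3), array([0.0293, 0.0296]))
white ((316.0885925292969, 188.28375244140625), (162.1366729736328, 199.17169189453125), 88.74095153808594) (array([0.4476, 0.153 , 0.    ]), np.float64(91.2), array([0.1776, 0.1966]))
carrier wall corners z16 [[0.3808, 0.0701, 0.016], [0.3717, 0.2341, 0.016], [0.519, 0.2451, 0.016], [0.5283, 0.0739, 0.016]]
tab [[0.4049, 0.2617, 0.052], [0.4066, 0.2803, 0.052], [0.4693, 0.2925, 0.052], [0.4623, 0.273, 0.052]]
```

```bash
python3 -m pendant '[{"xyz":[-0.25,0,1],"rotation":[0,0,-0.1],"grip":0},{"xyz":[-0.25,0,1],"rotation":[0,0,0],"grip":0},{"xyz":[-0.25,0,1],"rotation":[0,0,0],"grip":0},{"xyz":[0,0,1],"rotation":[0,0,0],"grip":0},{"xyz":[0,0,1],"rotation":[0,0,0],"grip":0},{"xyz":[0,0,1],"rotation":[0,0,0],"grip":0},{"xyz":[0,0,1],"rotation":[0,0,0],"grip":0},{"xyz":[0,0,0.6],"rotation":[0,0,0],"grip":0},{"xyz":[0,0,0.5],"rotation":[0,0,0],"grip":0},{"xyz":[0,0,0],"rotation":[0,0,0],"grip":-1},{"xyz":[0,0,0],"rotation":[0,0,0],"grip":-1},{"xyz":[0,0,0],"rotation":[0,0,0],"grip":-1}]' 25
python3 -m pendant '[{"xyz":[0,0,0],"rotation":[0,0,0],"grip":-1},{"xyz":[0,0,0],"rotation":[0,0,0],"grip":-1},{"xyz":[0,0,-0.3],"rotation":[0,0,0],"grip":-1},{"xyz":[0,0,-0.5],"rotation":[0,0,0],"grip":-1},{"xyz":[0,0,-1],"rotation":[0,0,0],"grip":-1},{"xyz":[0,0,-1],"rotation":[0,0,0],"grip":-1},{"xyz":[0,0,-1],"rotation":[0,0,0],"grip":-1}]' 25
python3 - <<'E'
from h import *
w=grab("wrist","w3"); go((.483,-.363,.29),92)
E
```

```text
clock: 4.4
ee_pos: [0.4458, 0.1571, 0.0395]
tool_rot: [0.001, -0.027, 1.0, 0.0]
wrist_force: [-0.4, -0.5, -0.5]
gripper_width: 0.0223
gripper_force: 0.0
clock: 5.1
ee_pos: [0.4452, 0.157, 0.1162]
tool_rot: [0.0, -0.027, 1.0, 0.0]
wrist_force: [0.1, 0.3, -2.0]
gripper_width: 0.0137
gripper_force: 25.0
xyz units [ -0.48 -26.07  -8.56] | tool-z turn deg 1.1 = 0.04 units (do last) | q6 -1.54 tilt [0.005 0.   ]
```

View pics/w3.png

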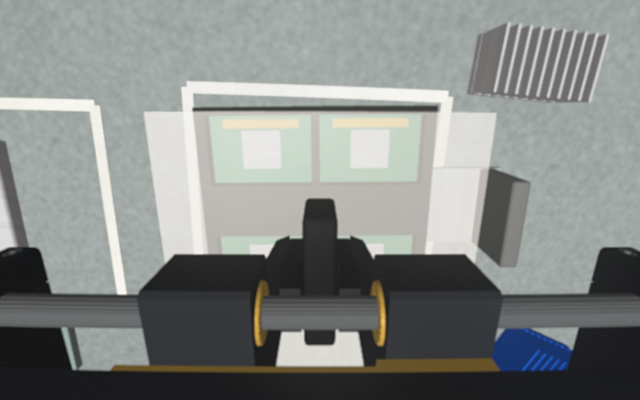

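The cover is held at its handle, clear of the carrier. I'm carrying it high over the press to the tray.

```bash
python3 -m pendant '[{"xyz":[0,0,-1],"rotation":[0,0,0],"grip":-1},{"xyz":[0,0,-1],"rotation":[0,0,0],"grip":-1},{"xyz":[0,0,-1],"rotation":[0,0,0],"grip":-1},{"xyz":[0,0,-1],"rotation":[0,0,0],"grip":-1},{"xyz":[0,0,-1],"rotation":[0,0,0],"grip":-1},{"xyz":[0,-0.5,-1],"rotation":[0,0,0],"grip":-1},{"xyz":[0,-0.5,-1],"rotation":[0,0,0],"grip":-1},{"xyz":[0,-0.5,-1],"rotation":[0,0,0],"grip":-1},{"xyz":[0,-0.5,-0.6],"rotation":[0,0,0.04],"grip":-1},{"xyz":[0,-1,0],"rotation":[0,0,0],"grip":-1},{"xyz":[0,-1,0],"rotation":[0,0,0],"grip":-1},{"xyz":[0,-1,0],"rotation":[0,0,0],"grip":-1}]'
python3 -m pendant '[{"xyz":[0,-1,0],"rotation":[0,0,0],"grip":-1},{"xyz":[0,-1,0],"rotation":[0,0,0],"grip":-1},{"xyz":[0,-1,0],"rotation":[0,0,0],"grip":-1},{"xyz":[0,-1,0],"rotation":[0,0,0],"grip":-1},{"xyz":[0,-1,0],"rotation":[0,0,0],"grip":-1},{"xyz":[0,-1,0],"rotation":[0,0,0],"grip":-1},{"xyz":[0,-1,0],"rotation":[0,0,0],"grip":-1},{"xyz":[0,-1,0],"rotation":[0,0,0],"grip":-1},{"xyz":[0,-1,0],"rotation":[0,0,0],"grip":-1},{"xyz":[0,-1,0],"rotation":[0,0,0],"grip":-1},{"xyz":[0,-1,0],"rotation":[0,0,0],"grip":-1},{"xyz":[0,-1,0],"rotation":[0,0,0],"grip":-1}]'
python3 -m pendant '[{"xyz":[-0.1,-1,0],"rotation":[0,0,0],"grip":-1},{"xyz":[-0.1,-1,0],"rotation":[0,0,0],"grip":-1},{"xyz":[-0.1,-1,0],"rotation":[0,0,0],"grip":-1},{"xyz":[-0.1,-1,0],"rotation":[0,0,0],"grip":-1},{"xyz":[-0.1,-1,0],"rotation":[0,0,0],"grip":-1},{"xyz":[-0.1,-1,0],"rotation":[0,0,0],"grip":-1},{"xyz":[-0.1,-1,0],"rotation":[0,0,0],"grip":-1},{"xyz":[-0.1,-1,0],"rotation":[0,0,0],"grip":-1},{"xyz":[-0.1,-1,0],"rotation":[0,0,0],"grip":-1},{"xyz":[0,0,0],"rotation":[0,0,0],"grip":-1}]'
python3 - <<'E'
from h import *
w=grab("wrist","w4"); t=grab("top","top4"); s=grab("side","side4")
f=cv2.cvtColor(w["frame"],cv2.COLOR_BGR2HSV)
red=cv2.inRange(f,(0,130,80),(8,255,255))|cv2.inRange(f,(172,130,80),(180,255,255))
for r in blobs(w,red,1500): print(r,cv2.boxPoints(r).round(),plane(w,cv2.boxPoints(r),.025).round(3).tolist())
go((.483,-.363,.29),92)
E
```

```text
clock: 6.35
ee_pos: [0.4491, 0.0564, 0.2867]
tool_rot: [-0.0, -0.016, 1.0, 0.0]
wrist_force: [0.7, -1.0, -1.9]
gripper_width: 0.0135
gripper_force: 25.0
clock: 7.55
ee_pos: [0.4569, -0.1834, 0.2866]
tool_rot: [-0.0, -0.016, 1.0, 0.0]
wrist_force: [0.1, 0.2, -1.4]
gripper_width: 0.0135
gripper_force: 25.0
clock: 8.55
ee_pos: [0.4809, -0.3646, 0.2858]
tool_rot: [-0.0, -0.015, 1.0, 0.0]
wrist_force: [0.3, 0.0, -1.4]
gripper_width: 0.0135
gripper_force: 25.0
((65.25836181640625, 205.097412109375), (147.90316772460938, 103.9964599609375), 65.65890502929688) [[-13. 159.]
 [ 82. 116.]
 [143. 251.]
 [ 48. 294.]] [[0.482, -0.779, 0.025], [0.428, -0.648, 0.025], [0.601, -0.595, 0.025], [0.672, -0.739, 0.025]]
((318.4987487792969, 104.14472961425781), (161.09906005859375, 13.10476016998291), 0.5025817155838013) [[238. 110.]
 [238.  97.]
 [399.  98.]
 [399. 111.]] [[0.416, -0.461, 0.025], [0.402, -0.461, 0.025], [0.398, -0.274, 0.025], [0.412, -0.273, 0.025]]
xyz units [-0.1  -0.06 -0.17] | tool-z turn deg -0.1 = -0.00 units (do last) | q6 -2.44 tilt [-0.     0.001]
```

View pics/w4.png

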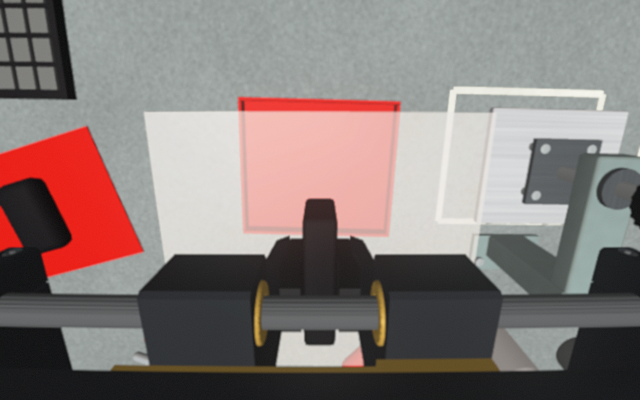

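The clear cover is above the red tray, whose near edge runs (238,97)-(399,98). That puts the tray centre at about (0.485, -0.365), so I'm lowering.

```bash
python3 -m pendant '[{"xyz":[-0.2,0,1],"rotation":[0,0,0.02],"grip":-1},{"xyz":[0,0,1],"rotation":[0,0,0],"grip":-1},{"xyz":[0,0,1],"rotation":[0,0,0],"grip":-1},{"xyz":[0,0,1],"rotation":[0,0,0],"grip":-1},{"xyz":[0,0,1],"rotation":[0,0,0],"grip":-1},{"xyz":[0,0,1],"rotation":[0,0,0],"grip":-1},{"xyz":[0,0,1],"rotation":[0,0,0],"grip":-1},{"xyz":[0,0,1],"rotation":[0,0,0],"grip":-1},{"xyz":[0,0,1],"rotation":[0,0,0],"grip":-1},{"xyz":[0,0,1],"rotation":[0,0,0],"grip":-1},{"xyz":[0,0,0.5],"rotation":[0,0,0],"grip":-1},{"xyz":[0,0,0.5],"rotation":[0,0,0],"grip":-1}]'
python3 -m pendant '[{"xyz":[0,0,0.5],"rotation":[0,0,0],"grip":-1},{"xyz":[0,0,0.5],"rotation":[0,0,0],"grip":-1},{"xyz":[0,0,0.4],"rotation":[0,0,0],"grip":-1},{"xyz":[0,0,0.3],"rotation":[0,0,0],"grip":-1},{"xyz":[0,0,0.15],"rotation":[0,0,0],"grip":-1},{"xyz":[0,0,0],"rotation":[0,0,0],"grip":-1}]'
python3 -m pendant '[{"xyz":[0,0,0],"rotation":[0,0,0],"grip":-0.3},{"xyz":[0,0,0],"rotation":[0,0,0],"grip":-0.3},{"xyz":[0,0,0],"rotation":[0,0,0],"grip":-0.3},{"xyz":[0,0,-0.5],"rotation":[0,0,0],"grip":-0.3},{"xyz":[0,0,-1],"rotation":[0,0,0],"grip":-0.3},{"xyz":[0,0,-1],"rotation":[0,0,0],"grip":-0.3},{"xyz":[0,0,-1],"rotation":[0,0,0],"grip":-0.3},{"xyz":[0,0,-1],"rotation":[0,0,0],"grip":-0.3},{"xyz":[0,0,-1],"rotation":[0,0,0],"grip":-0.3},{"xyz":[0,0,-1],"rotation":[0,0,0],"grip":-0.3},{"xyz":[0,0,-1],"rotation":[0,0,0],"grip":-0.3}]'
python3 - <<'E'
from h import *
w=grab("wrist","w5"); s=grab("side"); 
cv2.imwrite("pics/w5s.png",np.vstack([w["frame"][:260],s["frame"][140:400]])); go((.42,.17,.33),0)
E
```

```text
clock: 9.9
ee_pos: [0.4852, -0.3617, 0.0667]
tool_rot: [0.0, -0.011, 1.0, -0.0]
wrist_force: [0.7, -1.1, -1.3]
gripper_width: 0.0136
gripper_force: 25.0
clock: 10.5
ee_pos: [0.4849, -0.362, 0.0295]
tool_rot: [-0.0, -0.011, 1.0, 0.0]
wrist_force: [-0.2, -0.0, -1.8]
gripper_width: 0.0137
gripper_force: 25.0
clock: 11.6
ee_pos: [0.4849, -0.3619, 0.1816]
tool_rot: [0.0, -0.011, 1.0, -0.0]
wrist_force: [-0.7, -0.0, -0.5]
gripper_width: 0.0307
gripper_force: 0.0
xyz units [ 2.67 26.66 -7.48] | tool-z turn deg -88.7 = -2.96 units (do last) | q6 -2.43 tilt [ 0.004 -0.005]
```

View pics/w5s.png

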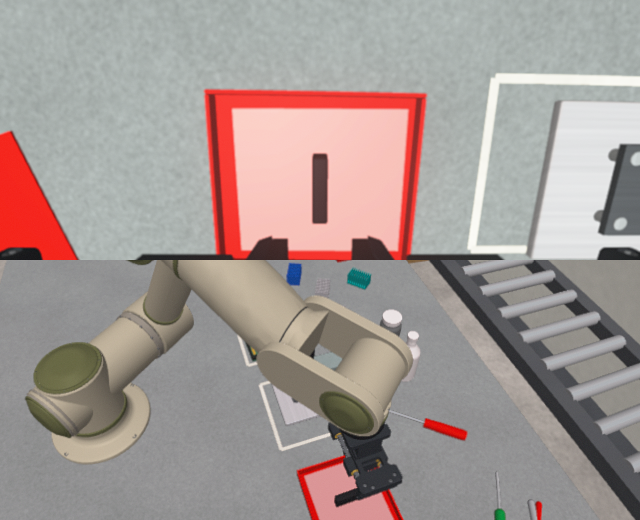

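The cover lies flat inside the tray. Its handle is at (320,188), with a clear margin to the walls all round. Next, the near sink.

```bash
python3 -m pendant '[{"xyz":[0.6,0.9,-0.4],"rotation":[0,0,0],"grip":0.5},{"xyz":[0.6,0.9,-0.4],"rotation":[0,0,0],"grip":0.5},{"xyz":[0.6,0.9,-0.4],"rotation":[0,0,0],"grip":0.5},{"xyz":[0.6,0.9,-0.4],"rotation":[0,0,0],"grip":0.5},{"xyz":[0.6,0.9,-0.4],"rotation":[0,0,0],"grip":0.5},{"xyz":[0.6,0.9,-0.4],"rotation":[0,0,0],"grip":0.5},{"xyz":[0.6,0.9,-0.4],"rotation":[0,0,0],"grip":0.5},{"xyz":[0.6,0.9,-0.4],"rotation":[0,0,0],"grip":0.5},{"xyz":[0.6,0.9,-0.4],"rotation":[0,0,0],"grip":0.5},{"xyz":[0.6,0.9,-0.4],"rotation":[0,0,0],"grip":0.5},{"xyz":[0.6,0.9,-0.4],"rotation":[0,0,0],"grip":0.5},{"xyz":[0.6,0.9,-0.4],"rotation":[0,0,0],"grip":0.5}]'
python3 -m pendant '[{"xyz":[0,1,0],"rotation":[0,0,0],"grip":0.5},{"xyz":[0,1,0],"rotation":[0,0,0],"grip":0.5},{"xyz":[0,1,0],"rotation":[0,0,0],"grip":0.5},{"xyz":[0,1,0],"rotation":[0,0,0],"grip":0.5},{"xyz":[0,1,0],"rotation":[0,0,0],"grip":0.5},{"xyz":[0,1,0],"rotation":[0,0,0],"grip":0.5},{"xyz":[0,1,0],"rotation":[0,0,0],"grip":0.5},{"xyz":[0,1,0],"rotation":[0,0,0],"grip":0.5},{"xyz":[0,1,0],"rotation":[0,0,0],"grip":0.5},{"xyz":[0,1,0],"rotation":[0,0,0],"grip":0.5},{"xyz":[0,1,0],"rotation":[0,0,0],"grip":0.5},{"xyz":[0,1,0],"rotation":[0,0,0],"grip":0.5}]'
python3 -m pendant '[{"xyz":[0,1,0],"rotation":[0,0,0],"grip":0.5},{"xyz":[0,1,0],"rotation":[0,0,0],"grip":0.5},{"xyz":[0,1,0],"rotation":[0,0,0],"grip":0.5},{"xyz":[0,1,0],"rotation":[0,0,0],"grip":0.5},{"xyz":[0,1,0],"rotation":[0,0,0],"grip":0.5},{"xyz":[0,1,0],"rotation":[0,0,0],"grip":0.5},{"xyz":[0,1,0],"rotation":[0,0,0],"grip":0.5},{"xyz":[0,1,0],"rotation":[0,0,0],"grip":0.5},{"xyz":[0,1,0],"rotation":[0,0,0],"grip":0.5},{"xyz":[0,0.7,0],"rotation":[0,0,0],"grip":0.5}]'
python3 -m pendant '[{"xyz":[0,0,0],"rotation":[0,0,0.25],"grip":0.5},{"xyz":[0,0,0],"rotation":[0,0,0.25],"grip":0.5},{"xyz":[0,0,0],"rotation":[0,0,0.25],"grip":0.5},{"xyz":[0,0,0],"rotation":[0,0,0.25],"grip":0.5},{"xyz":[0,0,0],"rotation":[0,0,0.25],"grip":0.5},{"xyz":[0,0,0],"rotation":[0,0,0.25],"grip":0.5},{"xyz":[0,0,0],"rotation":[0,0,0.25],"grip":0.5},{"xyz":[0,0,0],"rotation":[0,0,0.25],"grip":0.5},{"xyz":[0,0,0],"rotation":[0,0,0.25],"grip":0.5},{"xyz":[0,0,0],"rotation":[0,0,0.25],"grip":0.5},{"xyz":[0,0,0],"rotation":[0,0,0.25],"grip":0.5},{"xyz":[0,0,0],"rotation":[0,0,0.2],"grip":0.5}]'
python3 - <<'E'
from h import *
w=grab("wrist","w6"); np.save("w6.npy",w,allow_pickle=True); t=grab("top","top6"); go((.337,.289,.2),0)
E
```

```text
clock: 12.9
ee_pos: [0.3355, -0.1482, 0.2755]
tool_rot: [-0.0, -0.011, 1.0, 0.0]
wrist_force: [0.2, -0.1, 0.4]
gripper_width: 0.0661
gripper_force: 0.0
clock: 14.1
ee_pos: [0.3306, 0.0916, 0.2753]
tool_rot: [-0.0, -0.011, 1.0, 0.0]
wrist_force: [0.0, -0.7, -0.2]
gripper_width: 0.0664
gripper_force: 0.0
clock: 15.1
ee_pos: [0.3264, 0.2856, 0.2751]
tool_rot: [-0.0, -0.011, 1.0, -0.0]
wrist_force: [-0.4, -0.1, 0.0]
gripper_width: 0.0661
gripper_force: 0.0
clock: 16.3
ee_pos: [0.3265, 0.2846, 0.2751]
tool_rot: [-0.0, 0.692, 0.722, -0.0]
wrist_force: [0.8, 0.8, 0.4]
gripper_width: 0.0661
gripper_force: 0.0
xyz units [0.2  0.53 3.76] | tool-z turn deg 2.7 = 0.09 units (do last) | q6 0.39 tilt [-0.001 -0.   ]
```

View pics/w6.png

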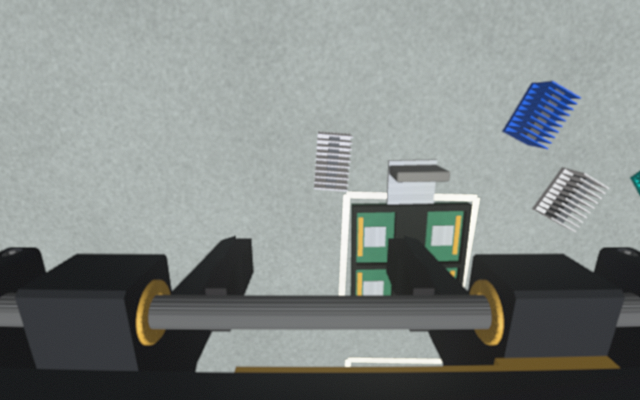

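Here right is +x and up is +y. The near sink's top is at (333,161), the second sink at (571,197), the tab at (419,174) and the blue look-alike at (543,113).

```bash
cat >> h.py <<'E'
def sink(f,P,r=75,dbg=None):
    """rect of sink near world point P in frame f"""
    u,v=project(f,P)[0].astype(int); x0,x1,y0,y1=max(u-r,0),min(u+r,640),max(v-r,0),min(v+r,400)
    g=cv2.GaussianBlur(f["frame"],(3,3),0); lab=cv2.cvtColor(g,cv2.COLOR_BGR2LAB).astype(int)[y0:y1,x0:x1]
    ref=np.median(lab.reshape(-1,3),0); d=lab-ref
    m=((abs(d[...,0])>22)|(abs(d[...,1])>4)|(abs(d[...,2])>6)).astype(np.uint8)*255
    m=cv2.morphologyEx(m,cv2.MORPH_CLOSE,np.ones((7,7))); m=cv2.morphologyEx(m,cv2.MORPH_OPEN,np.ones((7,7)))
    if dbg: cv2.imwrite(f"pics/{dbg}.png",m)
    cs=[c for c in cv2.findContours(m,0,2)[0] if cv2.contourArea(c)>200]
    c=min(cs,key=lambda c:np.linalg.norm(np.array(cv2.minAreaRect(c)[0])+[x0-u,y0-v]))+np.array([x0,y0])
    return cv2.minAreaRect(c.astype(np.float32))
E
python3 - <<'E'
from h import *
a,b,c=[np.load(n,allow_pickle=True).item() for n in ("w1.npy","w2.npy","w6.npy")]
P=(.337,.289,.038); rs=[]
for f in (a,b,c):
    r=sink(f,P,45); rs.append(r); print(r,ang(f,r,.038))
print(tri(b,[rs[1][0]],c,[rs[2][0]]),tri(a,[rs[0][0]],c,[rs[2][0]]))
E
```

```text
((413.4083557128906, 99.06815338134766), (54.64373016357422, 31.301469802856445), 2.0454084873199463) (array([0.3401, 0.2888, 0.038 ]), np.float64(88.5), array([0.0376, 0.0682]))
((472.1960754394531, 84.72486877441406), (89.64373779296875, 47.03953552246094), 1.7899105548858643) (array([0.3402, 0.2887, 0.038 ]), np.float64(88.9), array([0.0385, 0.0772]))
((332.26739501953125, 159.89016723632812), (33.24225997924805, 55.957801818847656), 4.23639440536499) (array([0.3394, 0.2959, 0.038 ]), np.float64(88.1), array([0.0371, 0.0642]))
[[0.33955339 0.29447542 0.024766   0.00094219]] [[0.33991016 0.29373877 0.01992692 0.00067019]]
```

```bash
python3 -m pendant '[{"xyz":[0.49,0.69,1],"rotation":[0,0,0],"grip":0.5},{"xyz":[0,0,1],"rotation":[0,0,0.147],"grip":0.5},{"xyz":[0,0,1],"rotation":[0,0,0],"grip":0.5},{"xyz":[0,0,1],"rotation":[0,0,0],"grip":0.5},{"xyz":[0,0,1],"rotation":[0,0,0],"grip":0.5},{"xyz":[0,0,1],"rotation":[0,0,0],"grip":0.5},{"xyz":[0,0,1],"rotation":[0,0,0],"grip":0.5},{"xyz":[0,0,1],"rotation":[0,0,0],"grip":0.5},{"xyz":[0,0,1],"rotation":[0,0,0],"grip":0.5},{"xyz":[0,0,1],"rotation":[0,0,0],"grip":0.5},{"xyz":[0,0,1],"rotation":[0,0,0],"grip":0.5},{"xyz":[0,0,0.5],"rotation":[0,0,0],"grip":0.5}]'
python3 -m pendant '[{"xyz":[0,0,0.5],"rotation":[0,0,0],"grip":0.5},{"xyz":[0,0,0.35],"rotation":[0,0,0],"grip":0.5},{"xyz":[0,0,0],"rotation":[0,0,0],"grip":-1},{"xyz":[0,0,0],"rotation":[0,0,0],"grip":-1},{"xyz":[0,0,0],"rotation":[0,0,0],"grip":-1},{"xyz":[0,0,0],"rotation":[0,0,0],"grip":-1},{"xyz":[0,0,0],"rotation":[0,0,0],"grip":-1},{"xyz":[0,0,-0.5],"rotation":[0,0,0],"grip":-1},{"xyz":[0,0,-1],"rotation":[0,0,0],"grip":-1},{"xyz":[0,0,-1],"rotation":[0,0,0],"grip":-1},{"xyz":[0,0,-1],"rotation":[0,0,0],"grip":-1},{"xyz":[0,0,-1],"rotation":[0,0,0],"grip":-1}]' 20
python3 - <<'E'
from h import *
w=grab("wrist","w7"); np.save("w7.npy",w,allow_pickle=True); s=grab("side","side7"); go((.337,.289,.028),0)
cv2.imwrite("pics/w7s.png",np.vstack([w["frame"][40:340],s["frame"][100:300]]))
E
```

```text
clock: 17.6
ee_pos: [0.3395, 0.2948, 0.0443]
tool_rot: [-0.0, 0.716, 0.698, -0.001]
wrist_force: [0.4, 0.6, 0.5]
gripper_width: 0.0659
gripper_force: 0.0
clock: 18.8
ee_pos: [0.3398, 0.295, 0.1201]
tool_rot: [-0.0, 0.717, 0.697, -0.0]
wrist_force: [0.9, -0.2, -1.1]
gripper_width: 0.0396
gripper_force: 20.0
xyz units [-0.35 -0.2   4.65] | tool-z turn deg -1.7 = -0.06 units (do last) | q6 0.48 tilt [0.004 0.002]
```

View pics/w7s.png

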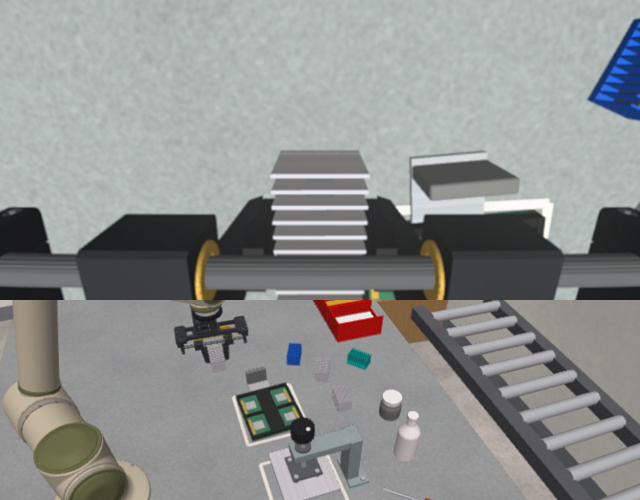

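The sink is held square between the fingers at (320,222). The carrier is now uncovered. I'm refining the pocket centres from the white squares on the pocket floors.

```bash
cat >> h.py <<'E'
def squares(f,roi,z=.0065):
    g=f["frame"].min(2); m=(g>175).astype(np.uint8)*255
    return [(np.round(r[0],1),plane(f,[r[0]],z)[0][:2].round(4),np.round(r[1])) for r in blobs(f,m,150,roi) if .8<r[1][0]/r[1][1]<1.25]
E
python3 - <<'E'
from h import *
b,c=[np.load(n,allow_pickle=True).item() for n in ("w2.npy","w6.npy")]
for q in squares(b,(180,90,430,280)): print("w2",q)
for q in squares(c,(350,200,470,262)): print("w6",q)
c0=np.array([.4494,.1546]); th=np.radians(3.4); M=np.array([[np.cos(th),-np.sin(th)],[np.sin(th),np.cos(th)]])
for sx in(-1,1):
  for sy in (-1,1): print(sx,sy,(c0+M@[sx*.045,sy*.04]).round(4))
p=c0+M@[-.045,-.04]; go((*p,.12),3.4)
E
```

```text
w2 (array([317.1, 187.4]), array([0.4389, 0.1542]), array([164., 201.]))
w6 (array([375., 236.]), array([0.4029, 0.1928]), array([18., 20.]))
w6 (array([442., 235.]), array([0.4919, 0.1979]), array([18., 20.]))
-1 -1 [0.4069 0.112 ]
-1 1 [0.4021 0.1919]
1 -1 [0.4967 0.1173]
1 1 [0.4919 0.1972]
xyz units [-9.08  3.56  0.05] | tool-z turn deg -5.1 = -0.17 units (do last) | q6 0.48 tilt [0.004 0.002]
```

```bash
python3 -m pendant '[{"xyz":[-0.9,0.36,0],"rotation":[0,0,0],"grip":-1},{"xyz":[-0.9,0.36,0],"rotation":[0,0,0],"grip":-1},{"xyz":[-0.9,0.36,0],"rotation":[0,0,0],"grip":-1},{"xyz":[-0.9,0.36,0],"rotation":[0,0,0],"grip":-1},{"xyz":[-0.9,0.36,0],"rotation":[0,0,0],"grip":-1},{"xyz":[-0.9,0.36,0],"rotation":[0,0,0],"grip":-1},{"xyz":[-0.9,0.36,0],"rotation":[0,0,0],"grip":-1},{"xyz":[-0.9,0.36,0],"rotation":[0,0,0],"grip":-1},{"xyz":[-0.9,0.36,0],"rotation":[0,0,0],"grip":-1},{"xyz":[-0.9,0.32,0],"rotation":[0,0,0],"grip":-1},{"xyz":[0,0,0],"rotation":[0,0,-0.17],"grip":-1},{"xyz":[0,0,0],"rotation":[0,0,0],"grip":-1}]'
python3 - <<'E'
from h import *
go((.4069,.112,.036),3.4)
E
```

```text
clock: 20.1
ee_pos: [0.4057, 0.1128, 0.1181]
tool_rot: [-0.001, 0.686, 0.728, -0.0]
wrist_force: [0.4, -0.4, -1.4]
gripper_width: 0.0399
gripper_force: 20.0
xyz units [-0.04  0.06  4.1 ] | tool-z turn deg 0.0 = 0.00 units (do last) | q6 -0.07 tilt [-0.001  0.   ]
```

```bash
python3 -m pendant '[{"xyz":[-0.04,0.06,1],"rotation":[0,0,0],"grip":-1},{"xyz":[0,0,1],"rotation":[0,0,0],"grip":-1},{"xyz":[0,0,0.8],"rotation":[0,0,0],"grip":-1},{"xyz":[0,0,0.6],"rotation":[0,0,0],"grip":-1},{"xyz":[0,0,0.4],"rotation":[0,0,0],"grip":-1},{"xyz":[0,0,0.25],"rotation":[0,0,0],"grip":-1},{"xyz":[0,0,0],"rotation":[0,0,0],"grip":-1},{"xyz":[0,0,0],"rotation":[0,0,0],"grip":0.2},{"xyz":[0,0,0],"rotation":[0,0,0],"grip":0.2},{"xyz":[0,0,0],"rotation":[0,0,0],"grip":0.2}]'
python3 -m pendant '[{"xyz":[0,0,-0.5],"rotation":[0,0,0],"grip":0.2},{"xyz":[0,0,-1],"rotation":[0,0,0],"grip":0.2},{"xyz":[0,0,-1],"rotation":[0,0,0],"grip":0.2},{"xyz":[0,0,-1],"rotation":[0,0,0],"grip":0.2},{"xyz":[0,0,-1],"rotation":[0,0,0],"grip":0.5},{"xyz":[0,0,-1],"rotation":[0,0,0],"grip":0.5},{"xyz":[0,0,-1],"rotation":[0,0,0],"grip":0.5},{"xyz":[0,0,-1],"rotation":[0,0,0],"grip":0.5},{"xyz":[0,0,-1],"rotation":[0,0,0],"grip":0.5},{"xyz":[0,0,-1],"rotation":[0,0,0],"grip":0.5}]'
python3 - <<'E'
from h import *
w=grab("wrist","w8"); np.save("w8.npy",w,allow_pickle=True);
b,c=[np.load(n,allow_pickle=True).item() for n in ("w2.npy","w6.npy")]
t=grab("top","top8"); s=grab("side","side8")
for n,P in (("s1",(.634,.255,.03)),("s2",(.646,.123,.03))):
    for k,f,r in (("top",t,16),("side",s,25),("w6",c,45)):
        try:
            q=sink(f,P,r); print(n,k,q,*ang(f,q,.038))
        except Exception as e: print(n,k,e)
go((.634,.24,.2),0)
E
```

```text
clock: 21.1
ee_pos: [0.4076, 0.1124, 0.0381]
tool_rot: [0.0, 0.686, 0.728, 0.0]
wrist_force: [-0.4, 0.1, 0.3]
gripper_width: 0.0527
gripper_force: 0.0
clock: 22.1
ee_pos: [0.4071, 0.1125, 0.2289]
tool_rot: [0.0, 0.686, 0.728, 0.0]
wrist_force: [0.1, 0.2, -0.8]
gripper_width: 0.0661
gripper_force: 0.0
s1 top min() iterable argument is empty
s1 side min() iterable argument is empty
s1 w6 ((566.0135498046875, 196.08106994628906), (42.89537811279297, 57.77507781982422), 35.53767776489258) [0.6215 0.2651 0.038 ] 64.9 [0.0574 0.0643]
s2 top min() iterable argument is empty
s2 side min() iterable argument is empty
s2 w6 ((549.40478515625, 281.700439453125), (45.9789924621582, 108.50263214111328), 68.42869567871094) [0.6289 0.1499 0.038 ] 26.9 [0.0715 0.1324]
xyz units [ 5.69 11.68  1.45] | tool-z turn deg 3.4 = 0.11 units (do last) | q6 -0.07 tilt [ 0.002 -0.   ]
```

```bash
python3 -m pendant '[{"xyz":[0.47,0.97,0],"rotation":[0,0,0],"grip":0.5},{"xyz":[0.47,0.97,0],"rotation":[0,0,0],"grip":0.5},{"xyz":[0.47,0.97,0],"rotation":[0,0,0],"grip":0.5},{"xyz":[0.47,0.97,0],"rotation":[0,0,0],"grip":0.5},{"xyz":[0.47,0.97,0],"rotation":[0,0,0],"grip":0.5},{"xyz":[0.47,0.97,0],"rotation":[0,0,0],"grip":0.5},{"xyz":[0.47,0.97,0],"rotation":[0,0,0],"grip":0.5},{"xyz":[0.47,0.97,0],"rotation":[0,0,0],"grip":0.5},{"xyz":[0.47,0.97,0],"rotation":[0,0,0],"grip":0.5},{"xyz":[0.47,0.97,0],"rotation":[0,0,0],"grip":0.5},{"xyz":[0.47,0.97,0],"rotation":[0,0,0],"grip":0.5},{"xyz":[0.47,0.97,0],"rotation":[0,0,0],"grip":0.5}]'
python3 - <<'E'
from h import *
w=grab("wrist","w9"); np.save("w9.npy",w,allow_pickle=True); go((.634,.24,.2),0)
q=sink(w,(.634,.255,.03),75); print(q,*ang(w,q,.038),*ang(w,q,.02))
E
```

```text
clock: 23.45
ee_pos: [0.6334, 0.2394, 0.2259]
tool_rot: [-0.001, 0.686, 0.728, -0.001]
wrist_force: [-0.4, -0.1, -0.1]
gripper_width: 0.0662
gripper_force: 0.0
xyz units [-0.02 -0.05  1.26] | tool-z turn deg 3.5 = 0.12 units (do last) | q6 0.13 tilt [-0.002  0.   ]
((327.67626953125, 160.03439331054688), (40.197296142578125, 64.27024841308594), 29.47588539123535) [0.6386 0.2583 0.038 ] 63.6 [0.039  0.0633] [0.6392 0.2554 0.02  ] 63.6 [0.0412 0.0668]
```

View pics/w9.png

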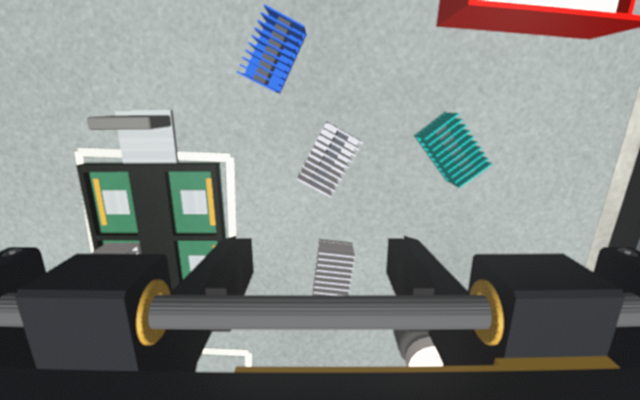

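Three candidates: grey (330,160), blue (273,50) and turquoise (453,150). The bare-aluminium grey one is the sink, and I'm confirming its height by triangulation. The next sink is at (334,270).

```bash
python3 - <<'E'
from h import *
c,d=[np.load(n,allow_pickle=True).item() for n in ("w6.npy","w9.npy")]
print(tri(c,[sink(c,(.638,.257,.03),40)[0]],d,[sink(d,(.638,.257,.03))[0]]))
E
python3 -m pendant '[{"xyz":[0.43,0.17,0.8],"rotation":[0,0,0],"grip":0.5},{"xyz":[0.43,0.16,0.8],"rotation":[0,0,0],"grip":0.5},{"xyz":[0,0,0.8],"rotation":[0,0,0.25],"grip":0.5},{"xyz":[0,0,0.8],"rotation":[0,0,0.25],"grip":0.5},{"xyz":[0,0,0.8],"rotation":[0,0,0.25],"grip":0.5},{"xyz":[0,0,0.8],"rotation":[0,0,0.24],"grip":0.5},{"xyz":[0,0,0],"rotation":[0,0,0],"grip":0.5}]'
python3 - <<'E'
from h import *
w=grab("wrist","w10"); q=sink(w,(.639,.257,.03),110); print(q,*ang(w,q,.038)); go((.639,.257,.029),153.6)
E
```

```text
[[0.63986599 0.25724863 0.01283896 0.00434584]]
clock: 24.2
ee_pos: [0.6365, 0.2565, 0.1279]
tool_rot: [-0.001, 0.849, 0.528, -0.003]
wrist_force: [-0.4, -0.6, -0.4]
gripper_width: 0.0656
gripper_force: 0.0
((324.4999694824219, 198.49996948242188), (54.99999237060547, 92.99998474121094), -0.0) [0.6406 0.2605 0.038 ] 62.6 [0.0375 0.0688]
xyz units [0.07 0.09 5.04] | tool-z turn deg 0.3 = 0.01 units (do last) | q6 0.67 tilt [-0.004 -0.001]
```

```bash
python3 -m pendant '[{"xyz":[0.17,0.1,1],"rotation":[0,0,0],"grip":0.5},{"xyz":[0,0,1],"rotation":[0,0,0],"grip":0.5},{"xyz":[0,0,1],"rotation":[0,0,0],"grip":0.5},{"xyz":[0,0,1],"rotation":[0,0,0],"grip":0.5},{"xyz":[0,0,0.6],"rotation":[0,0,0],"grip":0.5},{"xyz":[0,0,0.35],"rotation":[0,0,0],"grip":0.5},{"xyz":[0,0,0],"rotation":[0,0,0],"grip":-1},{"xyz":[0,0,0],"rotation":[0,0,0],"grip":-1},{"xyz":[0,0,0],"rotation":[0,0,0],"grip":-1},{"xyz":[0,0,0],"rotation":[0,0,0],"grip":-1},{"xyz":[0,0,0],"rotation":[0,0,0],"grip":-1}]' 20
python3 -m pendant '[{"xyz":[0,0,-0.5],"rotation":[0,0,0],"grip":-1},{"xyz":[0,0,-1],"rotation":[0,0,0],"grip":-1},{"xyz":[0,0,-1],"rotation":[0,0,0],"grip":-1},{"xyz":[0,0,-1],"rotation":[0,0,0],"grip":-1},{"xyz":[0,0,-1],"rotation":[0,0,0],"grip":-1},{"xyz":[0,0,0],"rotation":[0,0,-0.25],"grip":-1},{"xyz":[0,0,0],"rotation":[0,0,-0.25],"grip":-1},{"xyz":[0,0,0],"rotation":[0,0,-0.25],"grip":-1},{"xyz":[0,0,0],"rotation":[0,0,-0.25],"grip":-1},{"xyz":[0,0,0],"rotation":[0,0,0],"grip":-1}]'
python3 - <<'E'
from h import *
w=grab("wrist","w11"); np.save("w11.npy",w,allow_pickle=True)
go((.4919,.1972,.119),3.4)
E
```

```text
clock: 25.35
ee_pos: [0.6422, 0.2589, 0.0337]
tool_rot: [0.0, 0.849, 0.528, 0.001]
wrist_force: [0.0, -0.1, 4.3]
gripper_width: 0.0399
gripper_force: 20.0
clock: 26.35
ee_pos: [0.6417, 0.2587, 0.1231]
tool_rot: [-0.0, 0.683, 0.73, -0.0]
wrist_force: [0.5, -0.5, -0.7]
gripper_width: 0.0397
gripper_force: 19.9
xyz units [-2.6  -7.67  0.2 ] | tool-z turn deg 0.2 = 0.01 units (do last) | q6 0.15 tilt [-0.  0.]
```

```bash
python3 -m pendant '[{"xyz":[-0.325,-0.96,0],"rotation":[0,0,0],"grip":-1},{"xyz":[-0.325,-0.96,0],"rotation":[0,0,0],"grip":-1},{"xyz":[-0.325,-0.96,0],"rotation":[0,0,0],"grip":-1},{"xyz":[-0.325,-0.96,0],"rotation":[0,0,0],"grip":-1},{"xyz":[-0.325,-0.96,0],"rotation":[0,0,0],"grip":-1},{"xyz":[-0.325,-0.96,0],"rotation":[0,0,0],"grip":-1},{"xyz":[-0.325,-0.96,0],"rotation":[0,0,0],"grip":-1},{"xyz":[-0.325,-0.96,0],"rotation":[0,0,0],"grip":-1},{"xyz":[0,0,0],"rotation":[0,0,0],"grip":-1}]'
python3 - <<'E'
from h import *
go((.4919,.1972,.039),3.4)
E
```

```text
clock: 27.3
ee_pos: [0.4903, 0.1964, 0.1232]
tool_rot: [-0.0, 0.685, 0.729, -0.0]
wrist_force: [0.8, -0.7, 0.2]
gripper_width: 0.0404
gripper_force: 19.9
xyz units [0.04 0.09 4.21] | tool-z turn deg 0.1 = 0.00 units (do last) | q6 0.09 tilt [-0.001 -0.   ]
```

```bash
python3 -m pendant '[{"xyz":[0.04,0.08,1],"rotation":[0,0,0],"grip":-1},{"xyz":[0,0,1],"rotation":[0,0,0],"grip":-1},{"xyz":[0,0,0.8],"rotation":[0,0,0],"grip":-1},{"xyz":[0,0,0.6],"rotation":[0,0,0],"grip":-1},{"xyz":[0,0,0.4],"rotation":[0,0,0],"grip":-1},{"xyz":[0,0,0.35],"rotation":[0,0,0],"grip":-1},{"xyz":[0,0,0],"rotation":[0,0,0],"grip":-1},{"xyz":[0,0,0],"rotation":[0,0,0],"grip":-1}]'
python3 -m pendant '[{"xyz":[0,0,0],"rotation":[0,0,0],"grip":0.2},{"xyz":[0,0,0],"rotation":[0,0,0],"grip":0.2},{"xyz":[0,0,0],"rotation":[0,0,0],"grip":0.2},{"xyz":[0,0,-0.5],"rotation":[0,0,0],"grip":0.2},{"xyz":[0,0,-1],"rotation":[0,0,0],"grip":0.2},{"xyz":[0,0,-1],"rotation":[0,0,0],"grip":0.2},{"xyz":[0,0,-1],"rotation":[0,0,0],"grip":0.2},{"xyz":[0,0,-1],"rotation":[0,0,0],"grip":0.5},{"xyz":[0,0,-1],"rotation":[0,0,0],"grip":0.5},{"xyz":[0,0,-1],"rotation":[0,0,0],"grip":0.5},{"xyz":[0,0,-1],"rotation":[0,0,0],"grip":0.5},{"xyz":[0,0,-1],"rotation":[0,0,0],"grip":0.5}]'
python3 - <<'E'
from h import *
w=grab("wrist","w12"); d=np.load("w9.npy",allow_pickle=True).item()
print("s2 px in w9",project(d,(.646,.123,.03)))
go((.646,.115,.22),3.4)
E
```

```text
clock: 28.1
ee_pos: [0.4938, 0.1978, 0.04]
tool_rot: [0.0, 0.684, 0.73, 0.0]
wrist_force: [-0.0, -0.1, -1.6]
gripper_width: 0.0396
gripper_force: 20.0
clock: 29.3
ee_pos: [0.4932, 0.1977, 0.2115]
tool_rot: [0.0, 0.684, 0.73, 0.0]
wrist_force: [-0.3, -0.1, -0.8]
gripper_width: 0.0658
gripper_force: 0.0
s2 px in w9 [[325.82354203 278.89764492]]
xyz units [-4.63  7.3  -0.23] | tool-z turn deg 0.3 = 0.01 units (do last) | q6 0.09 tilt [0.006 0.001]
```

```bash
python3 -m pendant '[{"xyz":[-0.46,0.73,0],"rotation":[0,0,0],"grip":0.5},{"xyz":[-0.46,0.73,0],"rotation":[0,0,0],"grip":0.5},{"xyz":[-0.46,0.73,0],"rotation":[0,0,0],"grip":0.5},{"xyz":[-0.46,0.73,0],"rotation":[0,0,0],"grip":0.5},{"xyz":[-0.46,0.73,0],"rotation":[0,0,0],"grip":0.5},{"xyz":[-0.46,0.73,0],"rotation":[0,0,0],"grip":0.5},{"xyz":[-0.46,0.73,0],"rotation":[0,0,0],"grip":0.5},{"xyz":[-0.46,0.73,0],"rotation":[0,0,0],"grip":0.5},{"xyz":[-0.46,0.73,0],"rotation":[0,0,0],"grip":0.5},{"xyz":[-0.46,0.73,0],"rotation":[0,0,0],"grip":0.5},{"xyz":[0,0,0],"rotation":[0,0,0],"grip":0.5}]'
python3 - <<'E'
from h import *
w=grab("wrist","w13"); np.save("w13.npy",w,allow_pickle=True)
q=sink(w,(.646,.123,.03),75); print(q,*ang(w,q,.038)); go((.646,.123,.1),3.4)
E
```

```text
clock: 30.45
ee_pos: [0.6461, 0.1144, 0.2092]
tool_rot: [0.0, 0.684, 0.729, -0.0]
wrist_force: [-0.2, 0.0, 0.8]
gripper_width: 0.0663
gripper_force: 0.0
((328.9385070800781, 167.49234008789062), (41.17953109741211, 67.47489929199219), 7.125016689300537) [0.6529 0.129  0.038 ] 86.1 [0.0379 0.0643]
xyz units [0.39 0.07 5.46] | tool-z turn deg 0.3 = 0.01 units (do last) | q6 -0.07 tilt [-0.001  0.   ]
```

View pics/w13.png

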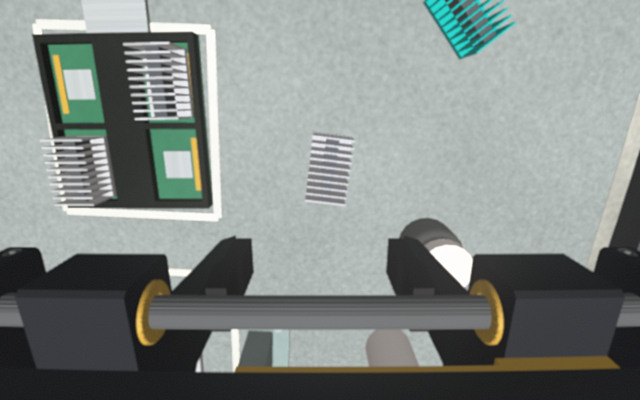

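Both placed sinks stand in their pockets, at (78,170) and (160,80). The third is at (329,168), with the jar at (435,245) near the fingers' right side, so I'm checking the clearance first.

```bash
python3 - <<'E'
from h import *
w=np.load("w13.npy",allow_pickle=True).item(); t=grab("top")
print("jar",plane(t,[(302,134)],.07),"jar dark top wrist",plane(w,[(455,265)],.07), "bottle",plane(t,[(347,133)],.15))
q=sink(np.load("w9.npy",allow_pickle=True).item(),(.653,.128,.03),35); print(q)
E
python3 -m pendant '[{"xyz":[0.33,0.2,0.8],"rotation":[0,0,0],"grip":0.2},{"xyz":[0.33,0.19,0.8],"rotation":[0,0,0],"grip":0.2},{"xyz":[0,0,0.8],"rotation":[0,0,0.25],"grip":0.2},{"xyz":[0,0,0.8],"rotation":[0,0,0],"grip":0.2},{"xyz":[0,0,0],"rotation":[0,0,0],"grip":0.2},{"xyz":[0,0,0],"rotation":[0,0,0],"grip":0.2}]'
python3 - <<'E'
from h import *
w=grab("wrist","w14"); w13=np.load("w13.npy",allow_pickle=True).item()
q=sink(w,(.653,.128,.03),100); print(q,*ang(w,q,.038)); print(tri(w13,[sink(w13,(.653,.128,.03))[0]],w,[q[0]])); go((.653,.128,.033),176)
E
```

```text
jar [[0.76476606 0.0421613  0.07      ]] jar dark top wrist [[0.77470479 0.05207851 0.07      ]] bottle [[ 0.73981507 -0.0931728   0.15      ]]
((331.5, 274.5), (69.0, 69.0), 90.0)
clock: 31.15
ee_pos: [0.6518, 0.1298, 0.1452]
tool_rot: [-0.0, 0.73, 0.684, -0.0]
wrist_force: [0.2, 0.1, 0.1]
gripper_width: 0.053
gripper_force: 0.0
((323.0, 201.0), (86.0, 50.0), 90.0) [0.6532 0.129  0.038 ] 87.7 [0.0369 0.0688]
[[6.53161512e-01 1.28977935e-01 3.32723937e-02 1.04754989e-04]]
xyz units [-0.08  0.05  5.64] | tool-z turn deg 0.3 = 0.01 units (do last) | q6 0.08 tilt [0. 0.]
```

```bash
python3 -m pendant '[{"xyz":[-0.05,0.06,1],"rotation":[0,0,0],"grip":0.2},{"xyz":[0,0,1],"rotation":[0,0,0],"grip":0.2},{"xyz":[0,0,1],"rotation":[0,0,0],"grip":0.2},{"xyz":[0,0,1],"rotation":[0,0,0],"grip":0.2},{"xyz":[0,0,1],"rotation":[0,0,0],"grip":0.2},{"xyz":[0,0,0.4],"rotation":[0,0,0],"grip":0.2},{"xyz":[0,0,0.3],"rotation":[0,0,0],"grip":0.2},{"xyz":[0,0,0],"rotation":[0,0,0],"grip":-1},{"xyz":[0,0,0],"rotation":[0,0,0],"grip":-1},{"xyz":[0,0,0],"rotation":[0,0,0],"grip":-1},{"xyz":[0,0,0],"rotation":[0,0,0],"grip":-1}]' 20
python3 -m pendant '[{"xyz":[0,0,-0.5],"rotation":[0,0,0],"grip":-1},{"xyz":[0,0,-1],"rotation":[0,0,0],"grip":-1},{"xyz":[0,0,-1],"rotation":[0,0,0],"grip":-1},{"xyz":[0,0,-1],"rotation":[0,0,0],"grip":-1},{"xyz":[0,0,-1],"rotation":[0,0,0],"grip":-1},{"xyz":[0,0,0],"rotation":[0,0,-0.24],"grip":-1},{"xyz":[0,0,0],"rotation":[0,0,0],"grip":-1},{"xyz":[0,0,0],"rotation":[0,0,0],"grip":-1}]'
python3 - <<'E'
from h import *
s=grab("side","side15"); t=grab("top","top15"); cv2.imwrite("pics/m15.png",np.vstack([t["frame"][70:330],s["frame"][60:340]]))
go((.4967,.1173,.12),3.4)
E
```

```text
clock: 32.3
ee_pos: [0.6537, 0.1281, 0.0327]
tool_rot: [0.001, 0.73, 0.684, 0.001]
wrist_force: [0.3, -0.2, 3.4]
gripper_width: 0.0399
gripper_force: 20.0
clock: 33.1
ee_pos: [0.653, 0.1281, 0.1217]
tool_rot: [-0.0, 0.687, 0.727, -0.0]
wrist_force: [-1.2, 0.6, -0.9]
gripper_width: 0.0401
gripper_force: 20.0
xyz units [-0.08 -7.83  0.08] | tool-z turn deg -0.1 = -0.00 units (do last) | q6 -0.04 tilt [-0.001 -0.   ]
```

View pics/m15.png

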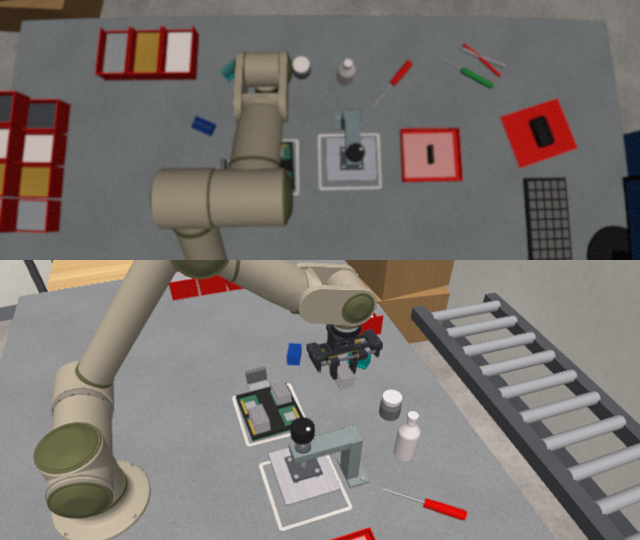

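Sink 3 is held and no fourth sink is visible anywhere on the bench. It goes into the (+x, -y) pocket.

```bash
python3 -m pendant '[{"xyz":[0,-0.98,0],"rotation":[0,0,0],"grip":-1},{"xyz":[0,-0.98,0],"rotation":[0,0,0],"grip":-1},{"xyz":[0,-0.98,0],"rotation":[0,0,0],"grip":-1},{"xyz":[0,-0.98,0],"rotation":[0,0,0],"grip":-1},{"xyz":[0,-0.98,0],"rotation":[0,0,0],"grip":-1},{"xyz":[0,-0.98,0],"rotation":[0,0,0],"grip":-1},{"xyz":[0,-0.98,0],"rotation":[0,0,0],"grip":-1},{"xyz":[-0.08,-0.98,0],"rotation":[0,0,0],"grip":-1},{"xyz":[0,0,0],"rotation":[0,0,0],"grip":-1}]'
python3 - <<'E'
from h import *
w=grab("wrist"); go((.4967,.1173,.039),3.4)
E
```

```text
clock: 34.1
ee_pos: [0.4949, 0.1171, 0.1217]
tool_rot: [-0.001, 0.686, 0.728, -0.001]
wrist_force: [0.4, 0.4, -0.5]
gripper_width: 0.0396
gripper_force: 20.0
xyz units [0.01 0.01 4.15] | tool-z turn deg -0.0 = -0.00 units (do last) | q6 -0.06 tilt [-0.  0.]
```

```bash
python3 -m pendant '[{"xyz":[0,0,1],"rotation":[0,0,0],"grip":-1},{"xyz":[0,0,1],"rotation":[0,0,0],"grip":-1},{"xyz":[0,0,0.8],"rotation":[0,0,0],"grip":-1},{"xyz":[0,0,0.6],"rotation":[0,0,0],"grip":-1},{"xyz":[0,0,0.4],"rotation":[0,0,0],"grip":-1},{"xyz":[0,0,0.35],"rotation":[0,0,0],"grip":-1},{"xyz":[0,0,0],"rotation":[0,0,0],"grip":-1},{"xyz":[0,0,0],"rotation":[0,0,0],"grip":0.2},{"xyz":[0,0,0],"rotation":[0,0,0],"grip":0.2},{"xyz":[0,0,0],"rotation":[0,0,0],"grip":0.2}]'
python3 -m pendant '[{"xyz":[0,0,-0.5],"rotation":[0,0,0],"grip":0.2},{"xyz":[0,0,-1],"rotation":[0,0,0],"grip":0.2},{"xyz":[0,0,-1],"rotation":[0,0,0],"grip":0.2},{"xyz":[0,0,-1],"rotation":[0,0,0],"grip":0.2},{"xyz":[0,0,-1],"rotation":[0,0,0],"grip":0},{"xyz":[0,0,-1],"rotation":[0,0,0],"grip":0},{"xyz":[0,0,-1],"rotation":[0,0,0],"grip":0},{"xyz":[0,0,-1],"rotation":[0,0,0],"grip":0},{"xyz":[0,0,-1],"rotation":[0,0,0],"grip":0}]'
python3 - <<'E'
from h import *
w=grab("wrist","w16"); th=np.radians(3.4); P=np.array([.4494,.1546])+.13*np.array([-np.sin(th),np.cos(th)]); print("tab",P); go((*P,.2),93.4)
E
```

```text
clock: 35.15
ee_pos: [0.497, 0.1171, 0.039]
tool_rot: [0.0, 0.686, 0.728, 0.0]
wrist_force: [-0.1, 0.2, 0.1]
gripper_width: 0.0526
gripper_force: 0.0
clock: 36.05
ee_pos: [0.4965, 0.1171, 0.2105]
tool_rot: [0.0, 0.686, 0.728, 0.0]
wrist_force: [0.0, 0.2, 0.6]
gripper_width: 0.044
gripper_force: 0.0
tab [0.44169017 0.28437118]
xyz units [ 8.51 -2.3   0.66] | tool-z turn deg -90.0 = -3.00 units (do last) | q6 -0.06 tilt [0.006 0.   ]
```

```bash
python3 -m pendant '[{"xyz":[0.85,-0.23,0],"rotation":[0,0,0],"grip":-0.3},{"xyz":[0.85,-0.23,0],"rotation":[0,0,0],"grip":-0.3},{"xyz":[0.85,-0.23,0],"rotation":[0,0,0],"grip":-0.3},{"xyz":[0.85,-0.23,0],"rotation":[0,0,0],"grip":-0.3},{"xyz":[0.85,-0.23,0],"rotation":[0,0,0],"grip":-0.3},{"xyz":[0.85,-0.23,0],"rotation":[0,0,0],"grip":-0.3},{"xyz":[0.85,-0.23,0],"rotation":[0,0,0],"grip":-0.3},{"xyz":[0.85,-0.23,0],"rotation":[0,0,0],"grip":-0.3},{"xyz":[0.85,-0.23,0],"rotation":[0,0,0],"grip":-0.3},{"xyz":[0.85,-0.23,0],"rotation":[0,0,0],"grip":-0.3}]'
python3 -m pendant '[{"xyz":[0,0,0],"rotation":[0,0,-0.25],"grip":-0.3},{"xyz":[0,0,0],"rotation":[0,0,-0.25],"grip":-0.3},{"xyz":[0,0,0],"rotation":[0,0,-0.25],"grip":-0.3},{"xyz":[0,0,0],"rotation":[0,0,-0.25],"grip":-0.3},{"xyz":[0,0,0],"rotation":[0,0,-0.25],"grip":-0.3},{"xyz":[0,0,0],"rotation":[0,0,-0.25],"grip":-0.3},{"xyz":[0,0,0],"rotation":[0,0,-0.25],"grip":-0.3},{"xyz":[0,0,0],"rotation":[0,0,-0.25],"grip":-0.3},{"xyz":[0,0,0],"rotation":[0,0,-0.25],"grip":-0.3},{"xyz":[0,0,0],"rotation":[0,0,-0.25],"grip":-0.3},{"xyz":[0,0,0],"rotation":[0,0,-0.25],"grip":-0.3},{"xyz":[0,0,0],"rotation":[0,0,-0.25],"grip":-0.3}]'
python3 - <<'E'
from h import *
w=grab("wrist","w17"); np.save("w17.npy",w,allow_pickle=True); t=grab("top","top17"); s=grab("side","side17"); np.save("t17.npy",t,allow_pickle=True); np.save("s17.npy",s,allow_pickle=True)
go((.4417,.2844,.2),93.4)
u=project(w,(.4417,.2844,.052))[0].astype(int); print("tab px",u)
g=cv2.cvtColor(w["frame"],cv2.COLOR_BGR2LAB); x,y=u
for k in (w,t):
    m=(k["frame"].min(2)>(190 if k is w else 150)).astype(np.uint8)*255
    roi=(0,0,640,260) if k is w else (312,195,390,265)
    for r in blobs(k,m,600 if k is w else 200,roi): print(np.round(r[0]+r[1],1),*ang(k,r,0),cv2.boxPoints(r).round(1).tolist())
# tab top: darker grey plateau around expected
print(g[y-3:y+4:3,x-40:x+41:5,0])
cv2.imwrite("pics/w17m.png",np.vstack([w["frame"][:270],cv2.resize(t["frame"][170:280,200:480],(640,252),interpolation=cv2.INTER_CUBIC)]))
E
```

```text
clock: 37.1
ee_pos: [0.4402, 0.2846, 0.209]
tool_rot: [0.0, 0.686, 0.728, 0.0]
wrist_force: [0.1, 0.3, -0.1]
gripper_width: 0.0308
gripper_force: 0.0
clock: 38.3
ee_pos: [0.4404, 0.2839, 0.209]
tool_rot: [0.0, -0.033, 0.999, 0.0]
wrist_force: [0.0, 0.1, -1.2]
gripper_width: 0.0306
gripper_force: 0.0
xyz units [-0.06  0.02  0.45] | tool-z turn deg -0.1 = -0.00 units (do last) | q6 -1.28 tilt [0. 0.]
tab px [319 188]
[231. 134.  26.  28.] [0.4029 0.1903 0.    ] 93.5 [0.0266 0.0288] [[217.0, 121.0], [245.0, 121.0], [245.0, 147.0], [217.0, 147.0]]
[319.5 129.5 259.  639. ] [0.4044 0.2825 0.    ] 93.8 [0.2827 0.6132] [[-0.0, 0.0], [639.0, 0.0], [639.0, 259.0], [0.0, 259.0]]
[[237 230 232 232 234 231 231 183 176 169 234 213 203 212 212 204 207]
 [238 230 232 232 234 231 231 185 175 168 234 208 207 209 209 211 213]
 [238 230 231 233 233 231 231 184 174 167 233 207 214 207 204 214 211]]
```

View pics/w17m.png

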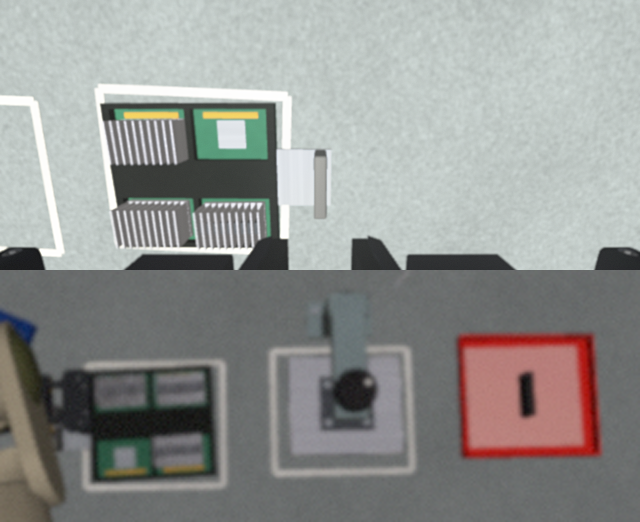

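The tab top is at (320,184) in the wrist view, where it was expected. All three sinks stand in pockets. In the lower (top camera) panel the bay outline spans (270,349)-(414,474). Measuring it in code.

Run:
```python
from h import *
t=np.load("t17.npy",allow_pickle=True).item(); a=np.load("w1.npy",allow_pickle=True).item(); s=np.load("s17.npy",allow_pickle=True).item()
for k in (t,a):
  print("profile", k["frame"].min(2)[230 if k is t else 180, (312 if k is t else 20):(390 if k is t else 210)][:80].tolist())
def fit(k,th,roi):
    m=(k["frame"].min(2)>th).astype(np.uint8)*255; x0,y0,x1,y1=roi; z=np.zeros_like(m); z[y0:y1,x0:x1]=m[y0:y1,x0:x1]
    c=max(cv2.findContours(z,0,2)[0],key=cv2.contourArea); P=plane(k,c.reshape(-1,2).astype(float)+0.,0)[:,:2].astype(np.float32); r=cv2.minAreaRect(P); print(th,r,cv2.boxPoints(r).round(4).tolist())
for th in (115,125,135,145): fit(t,th,(312,200,390,266))
for th in (170,190): fit(a,th,(20,110,215,250))
# same test on the load mark for bias
for th in (115,135): fit(t,th,(236,200,303,268))
g=cv2.cvtColor(t["frame"],cv2.COLOR_BGR2GRAY)
K=[]
for k,roi in ((t,(340,208,372,240)),(s,(285,212,320,250))):
    g=cv2.cvtColor(k["frame"],cv2.COLOR_BGR2GRAY); r=max(blobs(k,(g<50).astype(np.uint8)*255,50,roi),key=lambda r:r[1][0]); K.append(r); print("knob",r)
print(tri(t,[K[0][0]],s,[K[1][0]]),plane(t,[K[0][0]],.21))
```

```text
profile [109, 107, 105, 104, 110, 124, 140, 153, 149, 128, 113, 107, 106, 115, 130, 143, 146, 144, 146, 145, 142, 146, 145, 145, 144, 144, 139, 121, 96, 74, 63, 57, 57, 63, 75, 89, 84, 71, 53, 34, 35, 28, 31, 32, 30, 33, 41, 48, 58, 65, 81, 111, 137, 146, 149, 147, 147, 148, 146, 148, 146, 148, 140, 130, 122, 130, 148, 157, 144, 125, 108, 108, 110, 107, 107, 105, 109, 108]
profile [14, 47, 98, 144, 152, 153, 149, 148, 150, 152, 152, 153, 154, 153, 151, 148, 149, 147, 151, 152, 153, 152, 156, 173, 194, 203, 205, 204, 204, 204, 205, 206, 203, 205, 205, 206, 205, 204, 205, 202, 188, 155, 122, 101, 91, 85, 85, 85, 86, 84, 86, 84, 85, 87, 85, 85, 86, 84, 83, 82, 83, 82, 83, 83, 83, 83, 83, 85, 83, 84, 83, 84, 82, 82, 79, 83, 83, 84, 85, 85]
115 ((0.46679794788360596, -0.10555602610111237), (0.18611262738704681, 0.20797114074230194), 0.30797478556632996) [[0.373199999332428, -0.002099999925121665], [0.3743000030517578, -0.20999999344348907], [0.5604000091552734, -0.20900000631809235], [0.5593000054359436, -0.0010999999940395355]]
125 ((0.4668900966644287, -0.10665182024240494), (0.18271586
[... 1529 characters left out ...]
049999356269836], [0.3569999933242798, 0.04859999939799309], [0.5440999865531921, 0.05339999869465828], [0.5389000177383423, 0.25529998540878296]]
135 ((0.4471394419670105, 0.15389302372932434), (0.18073371052742004, 0.19590400159358978), 0.2067866027355194) [[0.3564000129699707, 0.2515000104904175], [0.3571000099182129, 0.05559999868273735], [0.5378999710083008, 0.056299999356269836], [0.5371999740600586, 0.25220000743865967]]
knob ((354.75, 222.75), (16.26345443725586, 16.970561981201172), 45.0)
knob ((301.9346008300781, 230.2730712890625), (25.960914611816406, 25.17156219482422), 52.12501525878906)
[[ 0.46645532 -0.10562644  0.20407573  0.00164676]] [[ 0.46485315 -0.10496709  0.21      ]]
```

```bash
python3 -m pendant '[{"xyz":[-0.06,0.02,1],"rotation":[0,0,0],"grip":-0.3},{"xyz":[0,0,1],"rotation":[0,0,0],"grip":-0.3},{"xyz":[0,0,1],"rotation":[0,0,0],"grip":-0.3},{"xyz":[0,0,1],"rotation":[0,0,0],"grip":-0.3},{"xyz":[0,0,1],"rotation":[0,0,0],"grip":-0.3},{"xyz":[0,0,1],"rotation":[0,0,0],"grip":-0.3},{"xyz":[0,0,1],"rotation":[0,0,0],"grip":-0.3},{"xyz":[0,0,0.8],"rotation":[0,0,0],"grip":-0.3},{"xyz":[0,0,0.5],"rotation":[0,0,0],"grip":-0.3},{"xyz":[0,0,0.25],"rotation":[0,0,0],"grip":-0.3},{"xyz":[0,0,0],"rotation":[0,0,0],"grip":-0.3}]'
python3 -m pendant '[{"xyz":[0,0,0],"rotation":[0,0,0],"grip":-1},{"xyz":[0,0,0],"rotation":[0,0,0],"grip":-1},{"xyz":[0,0,0],"rotation":[0,0,0],"grip":-1},{"xyz":[0,0,0],"rotation":[0,0,0],"grip":-1},{"xyz":[0,0,0],"rotation":[0,0,0],"grip":-1}]' 25
python3 - <<'E'
from h import *
go((.4645,.0235,.0385),91)
E
```

```text
clock: 39.55
ee_pos: [0.4418, 0.2845, 0.0376]
tool_rot: [-0.0, -0.029, 1.0, -0.0]
wrist_force: [0.8, -0.2, 0.3]
gripper_width: 0.0308
gripper_force: 0.0
clock: 40.05
ee_pos: [0.4421, 0.2845, 0.0383]
tool_rot: [0.001, -0.03, 1.0, 0.0]
wrist_force: [-0.6, -0.1, 6.0]
gripper_width: 0.0115
gripper_force: 25.0
xyz units [-3.40e-01 -1.31e+01 -1.00e-02] | tool-z turn deg 2.4 = 0.08 units (do last) | q6 -1.28 tilt [0.001 0.   ]
```

```bash
python3 -m pendant '[{"xyz":[0,-0.2,0],"rotation":[0,0,0],"grip":-1},{"xyz":[-0.02,-0.5,0],"rotation":[0,0,0],"grip":-1},{"xyz":[-0.02,-0.6,0],"rotation":[0,0,0],"grip":-1},{"xyz":[-0.02,-0.6,0],"rotation":[0,0,0],"grip":-1},{"xyz":[-0.02,-0.6,0],"rotation":[0,0,0],"grip":-1},{"xyz":[-0.02,-0.6,0],"rotation":[0,0,0],"grip":-1},{"xyz":[-0.02,-0.6,0],"rotation":[0,0,0],"grip":-1},{"xyz":[-0.02,-0.6,0],"rotation":[0,0,0],"grip":-1},{"xyz":[-0.02,-0.6,0],"rotation":[0,0,0],"grip":-1},{"xyz":[-0.02,-0.6,0],"rotation":[0,0,0],"grip":-1},{"xyz":[-0.02,-0.6,0],"rotation":[0,0,0],"grip":-1},{"xyz":[-0.02,-0.4,0],"rotation":[0,0,0],"grip":-1}]'
python3 - <<'E'
from h import *
go((.4645,.0235,.0385),91)
E
```

```text
clock: 41.25
ee_pos: [0.4544, 0.1553, 0.0383]
tool_rot: [0.001, -0.03, 1.0, 0.001]
wrist_force: [-0.4, 8.8, 6.6]
gripper_width: 0.012
gripper_force: 25.0
xyz units [-0.12 -6.61 -0.02] | tool-z turn deg 2.4 = 0.08 units (do last) | q6 -1.55 tilt [0.001 0.002]
```

```bash
python3 -m pendant '[{"xyz":[-0.01,-0.6,0],"rotation":[0,0,0],"grip":-1},{"xyz":[-0.01,-0.6,0],"rotation":[0,0,0],"grip":-1},{"xyz":[-0.01,-0.6,0],"rotation":[0,0,0],"grip":-1},{"xyz":[-0.01,-0.6,0],"rotation":[0,0,0],"grip":-1},{"xyz":[-0.01,-0.6,0],"rotation":[0,0,0],"grip":-1},{"xyz":[-0.01,-0.6,0],"rotation":[0,0,0],"grip":-1},{"xyz":[-0.01,-0.6,0],"rotation":[0,0,0],"grip":-1},{"xyz":[-0.01,-0.6,0],"rotation":[0,0,0],"grip":-1},{"xyz":[-0.01,-0.6,0],"rotation":[0,0,0],"grip":-1},{"xyz":[-0.01,-0.6,0],"rotation":[0,0,0.03],"grip":-1},{"xyz":[0,-0.4,0],"rotation":[0,0,0.03],"grip":-1},{"xyz":[0,-0.15,0],"rotation":[0,0,0.02],"grip":-1}]'
python3 -m pendant '[{"xyz":[0,0,0],"rotation":[0,0,0],"grip":-1},{"xyz":[0,0,0],"rotation":[0,0,0],"grip":-1}]'
python3 - <<'E'
from h import *
go((.4645,.0235,.0385),91)
t=grab("top","top18"); s=grab("side","side18"); w=grab("wrist","w18")
for n,k in (("t",t),("s",s),("w",w)): np.save(n+"18.npy",k,allow_pickle=True)
h=cv2.cvtColor(w["frame"],cv2.COLOR_BGR2HSV); m=cv2.inRange(h,(60,90,40),(90,255,255))
for r in blobs(w,m,150,(0,0,640,260)): print("green",np.round(r[0]+r[1]),*ang(w,r,.0065))
for q in squares(w,(0,60,350,260)): print("sq",q)
E
```

```text
clock: 42.45
ee_pos: [0.4642, 0.0244, 0.0383]
tool_rot: [0.001, -0.009, 1.0, 0.001]
wrist_force: [1.9, 8.2, 6.5]
gripper_width: 0.0118
gripper_force: 25.1
clock: 42.65
ee_pos: [0.4643, 0.0242, 0.0383]
tool_rot: [0.001, -0.009, 1.0, -0.0]
wrist_force: [0.4, 1.8, 6.0]
gripper_width: 0.0117
gripper_force: 25.1
xyz units [-0.01 -0.04 -0.01] | tool-z turn deg 0.1 = 0.00 units (do last) | q6 -1.79 tilt [ 0.002 -0.   ]
green [137. 161.  98. 148.] [ 0.4218 -0.0702  0.0065] 91.6 [0.0501 0.0744]
sq (array([271.1, 221.1]), array([ 0.4523, -0.0016]), array([64., 73.]))
```

The carrier's open pocket measures (0.4218,-0.0702), with size 50x74 mm and yaw 1.6°. That puts the carrier about 2.5 mm from the bay centre, so I'm releasing.

```bash
python3 -m pendant '[{"xyz":[0,0,0],"rotation":[0,0,0],"grip":-0.35},{"xyz":[0,0,0],"rotation":[0,0,0],"grip":-0.35},{"xyz":[0,0,0],"rotation":[0,0,0],"grip":-0.35},{"xyz":[0,0,-0.4],"rotation":[0,0,0],"grip":-0.35},{"xyz":[0,0,-0.8],"rotation":[0,0,0],"grip":-0.35},{"xyz":[0,0,-0.8],"rotation":[0,0,0],"grip":-0.35},{"xyz":[0,0.5,0],"rotation":[0,0,0],"grip":-0.35},{"xyz":[0,1,0],"rotation":[0,0,0],"grip":0},{"xyz":[0,1,0],"rotation":[0,0,0],"grip":0.5},{"xyz":[0,0.5,-1],"rotation":[0,0,0],"grip":1},{"xyz":[0,0,-1],"rotation":[0,0,0],"grip":1},{"xyz":[0,0,-1],"rotation":[0,0,0],"grip":1}]'
python3 -m pendant '[{"xyz":[0,0,-1],"rotation":[0,0,0],"grip":1},{"xyz":[0,0,-1],"rotation":[0,0,0],"grip":1},{"xyz":[0,0,-1],"rotation":[0,0,0],"grip":1},{"xyz":[0,0,-1],"rotation":[0,0,0],"grip":1},{"xyz":[0,0,-1],"rotation":[0,0,0],"grip":1},{"xyz":[0,0,-1],"rotation":[0,0,0],"grip":1},{"xyz":[0,0,-1],"rotation":[0,0,0],"grip":1},{"xyz":[0,0,-1],"rotation":[0,0,0],"grip":1},{"xyz":[0,0,0],"rotation":[0,0,0],"grip":1},{"xyz":[0,0,0],"rotation":[0,0,0],"grip":1}]'
python3 - <<'E'
from h import *
go((.4665,-.106,.29),91)
w=grab("wrist","w19"); np.save("w19.npy",w,allow_pickle=True)
h=cv2.cvtColor(w["frame"],cv2.COLOR_BGR2HSV); m=cv2.inRange(h,(60,90,40),(90,255,255))
for r in blobs(w,m,150,(0,0,640,260)): print("green",np.round(r[0]+r[1]),*ang(w,r,.0065))
print("knob px",project(w,(.4665,-.106,.223)))
E
```

```text
clock: 44.0
ee_pos: [0.462, 0.0853, 0.1379]
tool_rot: [-0.001, -0.01, 1.0, 0.0]
wrist_force: [0.5, 0.3, -0.3]
gripper_width: 0.0666
gripper_force: 0.0
clock: 45.0
ee_pos: [0.4623, 0.0847, 0.2967]
tool_rot: [-0.0, -0.009, 1.0, 0.0]
wrist_force: [-0.6, -0.5, 0.2]
gripper_width: 0.0881
gripper_force: 0.0
xyz units [-0.04 -9.54  0.34] | tool-z turn deg 0.1 = 0.00 units (do last) | q6 -1.66 tilt [-0.001  0.   ]
green [222. 129.  39.  12.] [ 0.4209 -0.0402  0.0065] 2.0 [0.0147 0.0493]
knob px [[ 39.85969452 218.10562389]]
```

```bash
python3 -m pendant '[{"xyz":[0,-0.95,0],"rotation":[0,0,0],"grip":1},{"xyz":[0,-0.95,0],"rotation":[0,0,0],"grip":1},{"xyz":[0,-0.95,0],"rotation":[0,0,0],"grip":1},{"xyz":[0,-0.95,0],"rotation":[0,0,0],"grip":1},{"xyz":[0,-0.95,0],"rotation":[0,0,0],"grip":1},{"xyz":[0,-0.95,0],"rotation":[0,0,0],"grip":1},{"xyz":[0,-0.95,0],"rotation":[0,0,0],"grip":1},{"xyz":[0,-0.95,0],"rotation":[0,0,0],"grip":1},{"xyz":[0,-0.95,0],"rotation":[0,0,0],"grip":1},{"xyz":[0,-0.95,0],"rotation":[0,0,0],"grip":1},{"xyz":[0,0,0],"rotation":[0,0,0],"grip":1}]'
cat >> h.py <<'E'
def knob(f,zt=.222):
    """knob top circle: hough on dark disc near expected; and dot angle"""
    u=project(f,(.4665,-.106,zt))[0]; g=cv2.cvtColor(f["frame"],cv2.COLOR_BGR2GRAY)
    d=np.linalg.norm(f["T"][:3,3]-[.4665,-.106,zt]); R_=f["fx"]*.024/d
    x0,y0=(u-1.6*R_).astype(int).clip(0); x1,y1=(u+1.6*R_).astype(int); c=cv2.GaussianBlur(g[y0:y1,x0:x1],(3,3),0)
    h=cv2.HoughCircles(c,cv2.HOUGH_GRADIENT,1,100,param1=80,param2=12,minRadius=int(R_*.85),maxRadius=int(R_*1.15))
    w=(f["frame"][y0:y1,x0:x1].min(2)>130).astype(np.uint8)*255
    return u,R_,(h[0,0]+[x0,y0,0] if h is not None else None),[(np.round(r[0],1)+[x0,y0],np.round(r[1])) for r in blobs(f,w,3)]
E
python3 - <<'E'
from h import *
w=grab("wrist","w20"); np.save("w20.npy",w,allow_pickle=True)
u,r,h,dots=knob(w); print(u,r,h,dots)
if h is not None: print(plane(w,[h[:2]],.222))
g=cv2.cvtColor(w["frame"],cv2.COLOR_BGR2GRAY); x,y=u.astype(int); print(g[y-84:y+85:12,x-84:x+85:12])
go((.4665,-.106,.208),91)
E
```

```text
clock: 46.15
ee_pos: [0.4659, -0.107, 0.2962]
tool_rot: [-0.001, -0.008, 1.0, 0.0]
wrist_force: [-0.7, 1.1, 0.5]
gripper_width: 0.0881
gripper_force: 0.0
[320.28721244 218.24956401] 35.68792853088938 [320.5        213.5         38.20000076] [(array([298. , 231.5]), array([11., 12.])), (array([318.5, 172.5]), array([19., 47.])), (array([319.5, 217.5]), array([113., 113.]))]
[[ 0.4631394  -0.10591294  0.222     ]]
[[169 233 221 221 221 221 220 221 220 221 221 222 222 239 165]
 [165 238 217 216 217 102 100 101 102 102 216 217 218 194 201]
 [164 241 220 220 222 179 102 100 102 172 222 224 225 194 201]
 [171 243 221 221 224 164 168 168 169 107 219 220 220 193 202]
 [171 244 221 222 223 157  43  45  42 108 219 219 221 193 201]
 [172 244 222 222 224  52  59  55  57  54 219 220 220 200 170]
 [172 242 219 219 124  57  58  57  55  54 220 216 218 182 167]
 [170 233 216 214  80  55  53  53  52  52 206 213 214 166 163]
 [164 173 170 170 168 241  52  52  50  51 167 163 165 166 170]
 [172 174 171 167 167  49  50  50  50  53 163 164 165 163 165]
 [167 168 172 168 167 151 173 174 176 171 164 161 167 163 159]
 [165 167 162 166 166 159 174 173 174 195 160 162 161 160 155]
 [169 166 166 168 162 140 174 176 173 163 162 162 165 162 156]
 [166 164 169 165 164 105 175 174 175 136 164 164 163 165 160]
 [ 72  76  74  76  76  75  74  75  74  74  75  76  75  74  75]]
xyz units [-0.04 -0.01  4.42] | tool-z turn deg -0.1 = -0.00 units (do last) | q6 -2.06 tilt [-0.002  0.001]
```

```bash
python3 -m pendant '[{"xyz":[-0.01,0.04,0],"rotation":[0,0,-0.244],"grip":1},{"xyz":[0,0,0],"rotation":[0,0,-0.244],"grip":1},{"xyz":[0,0,0],"rotation":[0,0,-0.244],"grip":1},{"xyz":[0,0,0],"rotation":[0,0,-0.244],"grip":1},{"xyz":[0,0,0],"rotation":[0,0,-0.244],"grip":1},{"xyz":[0,0,1],"rotation":[0,0,0],"grip":0.6},{"xyz":[0,0,1],"rotation":[0,0,0],"grip":0.6},{"xyz":[0,0,1],"rotation":[0,0,0],"grip":0.6},{"xyz":[0,0,0.9],"rotation":[0,0,0],"grip":0.6},{"xyz":[0,0,0.4],"rotation":[0,0,0],"grip":0.6},{"xyz":[0,0,0],"rotation":[0,0,0],"grip":0.6}]'
python3 -m pendant '[{"xyz":[0,0,0],"rotation":[0,0,0],"grip":-1},{"xyz":[0,0,0],"rotation":[0,0,0],"grip":-1},{"xyz":[0,0,0],"rotation":[0,0,0],"grip":-1},{"xyz":[0,0,0],"rotation":[0,0,0],"grip":-1}]' 20
python3 -m pendant '[{"xyz":[0,0,0.01],"rotation":[0,0,0.25],"grip":-1},{"xyz":[0,0,0.01],"rotation":[0,0,0.25],"grip":-1},{"xyz":[0,0,0.01],"rotation":[0,0,0.25],"grip":-1},{"xyz":[0,0,0.01],"rotation":[0,0,0.25],"grip":-1},{"xyz":[0,0,0.01],"rotation":[0,0,0.25],"grip":-1},{"xyz":[0,0,0.01],"rotation":[0,0,0.25],"grip":-1}]'
python3 - <<'E'
from h import *
p,r,o=tool(); print(yaw(),o["joint_positions"][5],o["ft_torque"],o["wrist_force"])
E
```

```text
clock: 47.3
ee_pos: [0.4658, -0.104, 0.2109]
tool_rot: [-0.001, -0.323, 0.946, 0.001]
wrist_force: [-0.6, -0.2, 0.9]
gripper_width: 0.0703
gripper_force: 0.0
clock: 47.7
ee_pos: [0.4682, -0.107, 0.2127]
tool_rot: [0.002, -0.322, 0.947, -0.003]
wrist_force: [9.0, -10.4, -4.3]
gripper_width: 0.0475
gripper_force: 20.0
clock: 48.3
ee_pos: [0.4683, -0.1069, 0.2115]
tool_rot: [0.003, 0.067, 0.998, -0.002]
wrist_force: [8.1, -9.1, -3.9]
gripper_width: 0.0478
gripper_force: 20.0
82.28358376028541 -1.9066159927762971 [-1.29438187 -1.33642171  0.07274318] [ 8.06075246 -9.11456147 -3.90955871]
```

```bash
python3 -m pendant '[{"xyz":[-0.14,-0.13,0],"rotation":[0,0,0],"grip":-1},{"xyz":[0,0,0],"rotation":[0,0,0],"grip":-1},{"xyz":[0,0,0.01],"rotation":[0,0,0.25],"grip":-1},{"xyz":[0,0,0.01],"rotation":[0,0,0.25],"grip":-1},{"xyz":[0,0,0.01],"rotation":[0,0,0.25],"grip":-1},{"xyz":[0,0,0.01],"rotation":[0,0,0.25],"grip":-1}]'
python3 - <<'E'
from h import *
p,r,o=tool(); print(yaw(),o["joint_positions"][5],o["ft_torque"],o["wrist_force"],p)
t=grab("top"); u,R_,h,d=knob(t); print(d)
E
```

```text
clock: 48.9
ee_pos: [0.4687, -0.1074, 0.2105]
tool_rot: [0.0, 0.322, 0.947, 0.0]
wrist_force: [-0.7, 2.6, 3.6]
gripper_width: 0.0475
gripper_force: 20.0
52.434663291644036 -1.3879546624966255 [0.51161733 0.00806765 0.03315844] [-0.7452311   2.58480392  3.57236028] [ 0.46871409 -0.10735167  0.21051231]
[]
```

```bash
python3 -m pendant '[{"xyz":[0,0,0.01],"rotation":[0,0,0.25],"grip":-1},{"xyz":[0,0,0.01],"rotation":[0,0,0.25],"grip":-1},{"xyz":[0,0,0.01],"rotation":[0,0,0.25],"grip":-1},{"xyz":[0,0,0.01],"rotation":[0,0,0.25],"grip":-1},{"xyz":[0,0,0.01],"rotation":[0,0,0.25],"grip":-1},{"xyz":[0,0,0.01],"rotation":[0,0,0.25],"grip":-1},{"xyz":[0,0,0.01],"rotation":[0,0,0.25],"grip":-1},{"xyz":[0,0,0.01],"rotation":[0,0,0.25],"grip":-1},{"xyz":[0,0,0.01],"rotation":[0,0,0.25],"grip":-1},{"xyz":[0,0,0.01],"rotation":[0,0,0.25],"grip":-1}]'
python3 -m pendant '[{"xyz":[0,0,0.01],"rotation":[0,0,0.25],"grip":-1},{"xyz":[0,0,0.01],"rotation":[0,0,0.25],"grip":-1},{"xyz":[0,0,0.01],"rotation":[0,0,0.25],"grip":-1},{"xyz":[0,0,0.01],"rotation":[0,0,0.25],"grip":-1},{"xyz":[0,0,0.01],"rotation":[0,0,0.25],"grip":-1},{"xyz":[0,0,0.01],"rotation":[0,0,0.25],"grip":-1},{"xyz":[0,0,0.01],"rotation":[0,0,0.25],"grip":-1},{"xyz":[0,0,0.01],"rotation":[0,0,0.25],"grip":-1},{"xyz":[0,0,0.01],"rotation":[0,0,0.25],"grip":-1},{"xyz":[0,0,0.01],"rotation":[0,0,0.25],"grip":-1}]'
python3 -m pendant '[{"xyz":[0,0,0.01],"rotation":[0,0,0.25],"grip":-1},{"xyz":[0,0,0.01],"rotation":[0,0,0.25],"grip":-1},{"xyz":[0,0,0.01],"rotation":[0,0,0.25],"grip":-1},{"xyz":[0,0,0.01],"rotation":[0,0,0.25],"grip":-1},{"xyz":[0,0,0.01],"rotation":[0,0,0.25],"grip":-1},{"xyz":[0,0,0.01],"rotation":[0,0,0.25],"grip":-1},{"xyz":[0,0,0.01],"rotation":[0,0,0.25],"grip":-1},{"xyz":[0,0,0.01],"rotation":[0,0,0.25],"grip":-1},{"xyz":[0,0,0.01],"rotation":[0,0,0.25],"grip":-1},{"xyz":[0,0,0.01],"rotation":[0,0,0.25],"grip":-1}]'
python3 - <<'E'
from h import *
p,r,o=tool(); print(yaw(),o["joint_positions"][5],o["ft_torque"],o["wrist_force"],p,r.as_matrix()[:2,2])
E
```

```text
clock: 49.95
ee_pos: [0.4689, -0.1074, 0.2084]
tool_rot: [0.0, 0.831, 0.556, 0.001]
wrist_force: [-0.2, 3.1, 3.0]
gripper_width: 0.0474
gripper_force: 20.0
clock: 50.95
ee_pos: [0.4689, -0.1076, 0.2064]
tool_rot: [-0.0, 0.998, -0.065, 0.001]
wrist_force: [1.2, 2.4, 2.9]
gripper_width: 0.0477
gripper_force: 20.0
clock: 51.95
ee_pos: [0.4687, -0.1077, 0.2043]
tool_rot: [-0.0, 0.752, -0.659, 0.0]
wrist_force: [0.4, 1.9, 3.7]
gripper_width: 0.0476
gripper_force: 20.0
7.573572126884898 2.536651087024322 [0.2695968  0.35121595 0.06604542] [0.42336881 1.86235844 3.68191944] [ 0.46872169 -0.1077049   0.20427005] [ 0.00044931 -0.00011779]
```

```bash
python3 -m pendant '[{"xyz":[0,0,0],"rotation":[0,0,0],"grip":0.6},{"xyz":[0,0,0],"rotation":[0,0,0],"grip":0.6},{"xyz":[0,0,0],"rotation":[0,0,0],"grip":0.6},{"xyz":[0,0,0],"rotation":[0,0,-0.25],"grip":0.6},{"xyz":[0,0,0],"rotation":[0,0,-0.25],"grip":0.6},{"xyz":[0,0,0],"rotation":[0,0,-0.25],"grip":0.6},{"xyz":[0,0,0],"rotation":[0,0,-0.25],"grip":0.6},{"xyz":[0,0,0],"rotation":[0,0,-0.25],"grip":0.6},{"xyz":[0,0,0],"rotation":[0,0,-0.25],"grip":0.6},{"xyz":[0,0,0],"rotation":[0,0,-0.25],"grip":0.6},{"xyz":[0,0,0],"rotation":[0,0,-0.25],"grip":0.6}]'
python3 -m pendant '[{"xyz":[0,0,0],"rotation":[0,0,-0.25],"grip":0.6},{"xyz":[0,0,0],"rotation":[0,0,-0.25],"grip":0.6},{"xyz":[0,0,0],"rotation":[0,0,-0.25],"grip":0.6},{"xyz":[0,0,0],"rotation":[0,0,-0.25],"grip":0.6},{"xyz":[0,0,0],"rotation":[0,0,-0.25],"grip":0.6},{"xyz":[0,0,0],"rotation":[0,0,-0.25],"grip":0.6},{"xyz":[0,0,0],"rotation":[0,0,-0.25],"grip":0.6},{"xyz":[0,0,0],"rotation":[0,0,-0.25],"grip":0.6},{"xyz":[0,0,0],"rotation":[0,0,-0.25],"grip":0.6},{"xyz":[0,0,0],"rotation":[0,0,-0.25],"grip":0.6}]'
python3 -m pendant '[{"xyz":[0,0,0],"rotation":[0,0,-0.25],"grip":0.6},{"xyz":[0,0,0],"rotation":[0,0,-0.25],"grip":0.6},{"xyz":[0,0,0],"rotation":[0,0,-0.25],"grip":0.6},{"xyz":[0,0,0],"rotation":[0,0,-0.25],"grip":0.6},{"xyz":[0,0,0],"rotation":[0,0,-0.25],"grip":0.6},{"xyz":[0,0,0],"rotation":[0,0,-0.25],"grip":0.6},{"xyz":[0,0,0],"rotation":[0,0,-0.25],"grip":0.6},{"xyz":[0,0,0],"rotation":[0,0,-0.25],"grip":0.6},{"xyz":[0,0,0],"rotation":[0,0,-0.25],"grip":0.6},{"xyz":[0,0,0],"rotation":[0,0,-0.25],"grip":0.6}]'
python3 -m pendant '[{"xyz":[0,0,0],"rotation":[0,0,-0.25],"grip":0.6},{"xyz":[0,0,0],"rotation":[0,0,-0.25],"grip":0.6},{"xyz":[0,0,0],"rotation":[0,0,-0.25],"grip":0.6},{"xyz":[0,0,0],"rotation":[0,0,-0.25],"grip":0.6},{"xyz":[0,0,0],"rotation":[0,0,-0.25],"grip":0.6},{"xyz":[0,0,0],"rotation":[0,0,-0.25],"grip":0.6},{"xyz":[0,0,0],"rotation":[0,0,-0.25],"grip":0.6},{"xyz":[0,0,0],"rotation":[0,0,-0.25],"grip":0.6},{"xyz":[0,0,0],"rotation":[0,0,-0.25],"grip":0.6},{"xyz":[0,0,0],"rotation":[0,0,-0.25],"grip":0.6},{"xyz":[0,0,0],"rotation":[0,0,-0.25],"grip":0.6},{"xyz":[0,0,0],"rotation":[0,0,-0.25],"grip":0.6}]'
python3 - <<'E'
from h import *
p,r,o=tool(); print(yaw(),o["joint_positions"][5],o["ft_torque"],o["wrist_force"],p)
w=grab("wrist"); print(knob(w,.215))
E
```

```text
clock: 53.05
ee_pos: [0.4687, -0.1079, 0.2037]
tool_rot: [0.0, 0.982, -0.19, -0.0]
wrist_force: [0.2, 0.7, 0.2]
gripper_width: 0.07
gripper_force: 0.0
clock: 54.05
ee_pos: [0.4686, -0.1079, 0.2037]
tool_rot: [0.0, 0.895, 0.447, -0.0]
wrist_force: [-0.6, 0.4, 0.6]
gripper_width: 0.0705
gripper_force: 0.0
clock: 55.05
ee_pos: [0.4686, -0.1079, 0.2037]
tool_rot: [-0.0, 0.438, 0.899, -0.0]
wrist_force: [-0.3, 0.3, 0.2]
gripper_width: 0.0704
gripper_force: 0.0
clock: 56.25
ee_pos: [0.4686, -0.1079, 0.2037]
tool_rot: [-0.0, -0.326, 0.945, 0.0]
wrist_force: [-1.2, -0.5, 0.1]
gripper_width: 0.0707
gripper_force: 0.0
128.10835819926356 -2.708884384517077 [ 0.07960588  0.01137534 -0.00368289] [-1.21430635 -0.52385297  0.08513678] [ 0.46863891 -0.10787131  0.2037017 ]
(array([323.87865491, 282.40223669]), np.float64(55.682844081111135), array([311.5       , 265.5       ,  63.40000153]), [(array([322.5, 349.5]), array([177.,  41.])), (array([238., 234.]), array([8., 6.])), (array([260.1, 260.6]), array([21., 75.])), (array([277.3, 200.8]), array([13., 12.])), (array([362.5, 194.5]), array([ 3., 11.])), (array([347. , 243.5]), array([101., 128.])), (array([256.5, 217.5]), array([49., 45.]))])
```

Second stroke (another 300°).

```bash
python3 -m pendant '[{"xyz":[0,0,0],"rotation":[0,0,0],"grip":-1},{"xyz":[0,0,0],"rotation":[0,0,0],"grip":-1},{"xyz":[0,0,0],"rotation":[0,0,0],"grip":-1},{"xyz":[0,0,0],"rotation":[0,0,0],"grip":-1},{"xyz":[0,0,0.01],"rotation":[0,0,0.25],"grip":-1},{"xyz":[0,0,0.01],"rotation":[0,0,0.25],"grip":-1},{"xyz":[0,0,0.01],"rotation":[0,0,0.25],"grip":-1},{"xyz":[0,0,0.01],"rotation":[0,0,0.25],"grip":-1},{"xyz":[0,0,0.01],"rotation":[0,0,0.25],"grip":-1},{"xyz":[0,0,0.01],"rotation":[0,0,0.25],"grip":-1},{"xyz":[0,0,0.01],"rotation":[0,0,0.25],"grip":-1},{"xyz":[0,0,0.01],"rotation":[0,0,0.25],"grip":-1}]' 20
python3 -m pendant '[{"xyz":[0,0,0.01],"rotation":[0,0,0.25],"grip":-1},{"xyz":[0,0,0.01],"rotation":[0,0,0.25],"grip":-1},{"xyz":[0,0,0.01],"rotation":[0,0,0.25],"grip":-1},{"xyz":[0,0,0.01],"rotation":[0,0,0.25],"grip":-1},{"xyz":[0,0,0.01],"rotation":[0,0,0.25],"grip":-1},{"xyz":[0,0,0.01],"rotation":[0,0,0.25],"grip":-1},{"xyz":[0,0,0.01],"rotation":[0,0,0.25],"grip":-1},{"xyz":[0,0,0.01],"rotation":[0,0,0.25],"grip":-1},{"xyz":[0,0,0.01],"rotation":[0,0,0.25],"grip":-1},{"xyz":[0,0,0.01],"rotation":[0,0,0.25],"grip":-1}]'
python3 -m pendant '[{"xyz":[0,0,0.01],"rotation":[0,0,0.25],"grip":-1},{"xyz":[0,0,0.01],"rotation":[0,0,0.25],"grip":-1},{"xyz":[0,0,0.01],"rotation":[0,0,0.25],"grip":-1},{"xyz":[0,0,0.01],"rotation":[0,0,0.25],"grip":-1},{"xyz":[0,0,0.01],"rotation":[0,0,0.25],"grip":-1},{"xyz":[0,0,0.01],"rotation":[0,0,0.25],"grip":-1},{"xyz":[0,0,0.01],"rotation":[0,0,0.25],"grip":-1},{"xyz":[0,0,0.01],"rotation":[0,0,0.25],"grip":-1},{"xyz":[0,0,0.01],"rotation":[0,0,0.25],"grip":-1},{"xyz":[0,0,0.01],"rotation":[0,0,0.25],"grip":-1}]'
python3 -m pendant '[{"xyz":[0,0,0.01],"rotation":[0,0,0.25],"grip":-1},{"xyz":[0,0,0.01],"rotation":[0,0,0.25],"grip":-1},{"xyz":[0,0,0.01],"rotation":[0,0,0.25],"grip":-1},{"xyz":[0,0,0.01],"rotation":[0,0,0.25],"grip":-1},{"xyz":[0,0,0.01],"rotation":[0,0,0.25],"grip":-1},{"xyz":[0,0,0.01],"rotation":[0,0,0.25],"grip":-1},{"xyz":[0,0,0.01],"rotation":[0,0,0.25],"grip":-1},{"xyz":[0,0,0.01],"rotation":[0,0,0.25],"grip":-1},{"xyz":[0,0,0.01],"rotation":[0,0,0.25],"grip":-1},{"xyz":[0,0,0.01],"rotation":[0,0,0.25],"grip":-1},{"xyz":[0,0,0.01],"rotation":[0,0,0.25],"grip":-1},{"xyz":[0,0,0.01],"rotation":[0,0,0.25],"grip":-1}]'
python3 - <<'E'
from h import *
p,r,o=tool(); print(yaw(),o["joint_positions"][5],o["ft_torque"],o["wrist_force"],p)
E
```

```text
clock: 57.5
ee_pos: [0.4685, -0.1074, 0.2021]
tool_rot: [-0.0, 0.197, 0.98, 0.0]
wrist_force: [-0.2, 3.2, 0.6]
gripper_width: 0.0473
gripper_force: 20.0
clock: 58.5
ee_pos: [0.4688, -0.1072, 0.2]
tool_rot: [-0.0, 0.753, 0.658, 0.001]
wrist_force: [0.8, 4.6, -0.7]
gripper_width: 0.0472
gripper_force: 20.0
clock: 59.5
ee_pos: [0.469, -0.1075, 0.198]
tool_rot: [-0.0, 0.998, 0.064, 0.0]
wrist_force: [2.7, 2.1, -1.6]
gripper_width: 0.047
gripper_force: 20.0
clock: 60.7
ee_pos: [0.4688, -0.1078, 0.1955]
tool_rot: [-0.0, 0.751, -0.661, -0.0]
wrist_force: [1.0, 0.2, -3.7]
gripper_width: 0.0474
gripper_force: 20.0
7.305293830522885 2.541195272855091 [ 0.09860245 -0.13291066  0.09094523] [ 1.03247539  0.18002262 -3.68416644] [ 0.4687929  -0.10778467  0.1954619 ]
```

```bash
python3 -m pendant '[{"xyz":[0,0,0],"rotation":[0,0,0],"grip":0.6},{"xyz":[0,0,0],"rotation":[0,0,0],"grip":0.6},{"xyz":[0,0,0],"rotation":[0,0,0],"grip":0.6},{"xyz":[0,0,0],"rotation":[0,0,-0.25],"grip":0.6},{"xyz":[0,0,0],"rotation":[0,0,-0.25],"grip":0.6},{"xyz":[0,0,0],"rotation":[0,0,-0.25],"grip":0.6},{"xyz":[0,0,0],"rotation":[0,0,-0.25],"grip":0.6},{"xyz":[0,0,0],"rotation":[0,0,-0.25],"grip":0.6},{"xyz":[0,0,0],"rotation":[0,0,-0.25],"grip":0.6},{"xyz":[0,0,0],"rotation":[0,0,-0.25],"grip":0.6},{"xyz":[0,0,0],"rotation":[0,0,-0.25],"grip":0.6},{"xyz":[0,0,0],"rotation":[0,0,-0.25],"grip":0.6}]'
python3 -m pendant '[{"xyz":[0,0,0],"rotation":[0,0,-0.25],"grip":0.6},{"xyz":[0,0,0],"rotation":[0,0,-0.25],"grip":0.6},{"xyz":[0,0,0],"rotation":[0,0,-0.25],"grip":0.6},{"xyz":[0,0,0],"rotation":[0,0,-0.25],"grip":0.6},{"xyz":[0,0,0],"rotation":[0,0,-0.25],"grip":0.6},{"xyz":[0,0,0],"rotation":[0,0,-0.25],"grip":0.6},{"xyz":[0,0,0],"rotation":[0,0,-0.25],"grip":0.6},{"xyz":[0,0,0],"rotation":[0,0,-0.25],"grip":0.6},{"xyz":[0,0,0],"rotation":[0,0,-0.25],"grip":0.6},{"xyz":[0,0,0],"rotation":[0,0,-0.25],"grip":0.6},{"xyz":[0,0,0],"rotation":[0,0,-0.25],"grip":0.6},{"xyz":[0,0,0],"rotation":[0,0,0],"grip":0.6}]'
python3 -m pendant '[{"xyz":[0,0,0],"rotation":[0,0,0],"grip":-1},{"xyz":[0,0,0],"rotation":[0,0,0],"grip":-1},{"xyz":[0,0,0],"rotation":[0,0,0],"grip":-1},{"xyz":[0,0,0],"rotation":[0,0,0],"grip":-1},{"xyz":[0,0,0.01],"rotation":[0,0,0.25],"grip":-1},{"xyz":[0,0,0.01],"rotation":[0,0,0.25],"grip":-1},{"xyz":[0,0,0.01],"rotation":[0,0,0.25],"grip":-1},{"xyz":[0,0,0.01],"rotation":[0,0,0.25],"grip":-1}]' 20
python3 - <<'E'
from h import *
p,r,o=tool(); print(yaw(),o["joint_positions"][5],o["ft_torque"],o["tau"][5],o["wrist_force"],p)
E
```

```text
clock: 61.9
ee_pos: [0.4687, -0.1078, 0.1958]
tool_rot: [0.0, 0.992, -0.126, 0.0]
wrist_force: [0.6, -0.0, -0.5]
gripper_width: 0.0707
gripper_force: 0.0
clock: 63.1
ee_pos: [0.4687, -0.1079, 0.1958]
tool_rot: [0.0, 0.83, 0.558, 0.0]
wrist_force: [-0.7, -0.6, -0.7]
gripper_width: 0.07
gripper_force: 0.0
clock: 63.9
ee_pos: [0.4685, -0.1077, 0.1949]
tool_rot: [-0.0, 0.947, 0.32, -0.0]
wrist_force: [-0.4, 0.8, 0.9]
gripper_width: 0.0474
gripper_force: 20.0
127.31199494378652 0.44672624313847376 [0.04367696 0.311337   0.05629856] -1.6578391939401627 [-0.41390335  0.77072436  0.90099308] [ 0.46851135 -0.10770633  0.1949314 ]
```

```bash
cat > st.py <<'E'
from h import *
p,r,o=tool(); print("yaw %.1f q6 %.2f tz %.3f"%(yaw(),o["joint_positions"][5],o["ft_torque"][2]),o["tau"][5].round(2))
E
python3 -m pendant '[{"xyz":[0,0,0.01],"rotation":[0,0,0.2],"grip":-1},{"xyz":[0,0,0.01],"rotation":[0,0,0.2],"grip":-1},{"xyz":[0,0,0.01],"rotation":[0,0,0.2],"grip":-1}]' >/dev/null; python3 st.py
python3 -m pendant '[{"xyz":[0,0,0.01],"rotation":[0,0,0.2],"grip":-1},{"xyz":[0,0,0.01],"rotation":[0,0,0.2],"grip":-1},{"xyz":[0,0,0.01],"rotation":[0,0,0.2],"grip":-1}]'>/dev/null; python3 st.py
```

```text
yaw 109.4 q6 0.76 tz 0.083 -1.31
yaw 91.5 q6 1.07 tz 0.758 -0.61
```

```bash
python3 -m pendant '[{"xyz":[0,0,0],"rotation":[0,0,0.12],"grip":-1},{"xyz":[0,0,0],"rotation":[0,0,0],"grip":-1}]' ; python3 st.py
python3 -m pendant '[{"xyz":[0,0,0],"rotation":[0,0,0.12],"grip":-1},{"xyz":[0,0,0],"rotation":[0,0,0],"grip":-1}]' ; python3 st.py
```

```text
clock: 64.7
ee_pos: [0.4686, -0.1075, 0.194]
tool_rot: [-0.0, 1.0, -0.017, -0.0]
wrist_force: [-2.0, 2.3, 4.5]
gripper_width: 0.0474
gripper_force: 20.0
yaw 88.1 q6 1.13 tz 0.491 1.14
clock: 64.9
ee_pos: [0.4686, -0.1075, 0.194]
tool_rot: [-0.0, 0.999, -0.048, -0.0]
wrist_force: [-1.9, 3.0, 5.4]
gripper_width: 0.0474
gripper_force: 20.0
yaw 84.5 q6 1.19 tz 0.445 1.06
```

The stop is reached: torque rose from 0.08 to 0.45-0.76 N m and the fingers slip. Releasing and backing away, then a check.

```bash
python3 -m pendant '[{"xyz":[0,0,0],"rotation":[0,0,0],"grip":0.7},{"xyz":[0,0,0],"rotation":[0,0,0],"grip":0.7},{"xyz":[0,0,0],"rotation":[0,0,0],"grip":0.7},{"xyz":[0,0,-0.5],"rotation":[0,0,0],"grip":0.7},{"xyz":[0,0,-1],"rotation":[0,0,0],"grip":0.7},{"xyz":[0,0,-1],"rotation":[0,0,0],"grip":0.7},{"xyz":[0,0,-1],"rotation":[0,0,0],"grip":0.7},{"xyz":[0,0,-1],"rotation":[0,0,0],"grip":0.7},{"xyz":[0,0,-1],"rotation":[0,0,0],"grip":0.7}]'
python3 st.py
python3 - <<'E'
from h import *
w=grab("wrist","w25"); t=grab("top","top25"); s=grab("side","side25"); print(knob(w,.203))
g0=np.load("w20.npy",allow_pickle=True).item(); print("before",knob(g0,.222)[2:])
h=cv2.cvtColor(w["frame"],cv2.COLOR_BGR2HSV); m=cv2.inRange(h,(60,90,40),(90,255,255))
for r in blobs(w,m,80): print("green",np.round(r[0]+r[1]),*ang(w,r,.0065))
h=cv2.cvtColor(t["frame"],cv2.COLOR_BGR2HSV); m=cv2.inRange(h,(60,60,30),(90,255,255))
for r in blobs(t,m,5,(312,190,390,266)): print("top green",np.round(r[0]+r[1]),*ang(t,r,.0065))
E
```

```text
clock: 65.8
ee_pos: [0.4686, -0.1078, 0.3053]
tool_rot: [0.0, 0.999, -0.048, 0.0]
wrist_force: [0.8, -0.4, 0.2]
gripper_width: 0.0752
gripper_force: 0.0
yaw 84.5 q6 1.19 tz 0.005 -0.0
(array([317.54481447, 204.72898964]), np.float64(31.851391274488066), None, [(array([316.3, 183.3]), array([11., 11.])), (array([316.4, 162. ]), array([22., 48.])), (array([316.5, 203.5]), array([101., 101.]))])
before (array([320.5       , 213.5       ,  38.20000076]), [(array([298. , 231.5]), array([11., 12.])), (array([318.5, 172.5]), array([19., 47.])), (array([319.5, 217.5]), array([113., 113.]))])
```

```bash
python3 -m pendant '[{"xyz":[0,-1,0],"rotation":[0,0,0],"grip":0.7},{"xyz":[0,-1,0],"rotation":[0,0,0],"grip":0.7},{"xyz":[0.5,-1,0],"rotation":[0,0,0],"grip":0.7},{"xyz":[0,-1,0],"rotation":[0,0,0],"grip":0.7},{"xyz":[0,-1,0],"rotation":[0,0,0],"grip":0.7},{"xyz":[0,-1,0],"rotation":[0,0,0],"grip":0.7},{"xyz":[0,-1,0],"rotation":[0,0,0],"grip":0.7},{"xyz":[0,-1,0],"rotation":[0,0,0],"grip":0.7},{"xyz":[0,-1,0],"rotation":[0,0,0],"grip":0.7},{"xyz":[0,0,0],"rotation":[0,0,0],"grip":0.7}]'
python3 - <<'E'
from h import *
for n,w in (("before",np.load("w19.npy",allow_pickle=True).item()),("now",grab("wrist","w26"))):
    h=cv2.cvtColor(w["frame"],cv2.COLOR_BGR2HSV); m=cv2.inRange(h,(60,90,40),(90,255,255))
    for r in blobs(w,m,60): print(n,np.round(r[0]+r[1]),*ang(w,r,.0065))
t=np.load("t18.npy",allow_pickle=True).item(); t2=grab("top")
# tab top in top view (grey, raised) by edge compare around expected
for n in ("t2",):
    u=project(t2,(.4645,.0235,.052))[0].astype(int); print(u); print(t2["frame"].min(2)[u[1],u[0]-12:u[0]+13]); print(t2["frame"].min(2)[u[1]-14:u[1]+15,u[0]])
E
```

```text
clock: 66.95
ee_pos: [0.4957, 0.0719, 0.3026]
tool_rot: [-0.0, 0.999, -0.047, -0.001]
wrist_force: [-0.3, -0.9, -0.4]
gripper_width: 0.075
gripper_force: 0.0
before [439. 350.  29.  52.] [0.7571 0.2793 0.0065] 90.4 [0.0563 0.0814]
before [222. 129.  39.  12.] [ 0.4209 -0.0402  0.0065] 2.0 [0.0147 0.0493]
now [403. 207.  32.   7.] [ 0.4193 -0.0368  0.0065] 1.4 [0.0089 0.0466]
[307 229]
[101 108 119 119 118 120 118 121 119 114  97  78  84  87  99 109 119 122
 127 127 127 126 127 124 121]
[ 73  71  70  68  83  87  83  79  78  78  75  75  77  77  84  81  83  81
  82  84  79  86  87  87  84  68  73  91 102]
```

The carrier is unchanged under the press, so I'm handing in.

```bash
python3 -c "
from bench import bot
print(bot.job_done())"
```

```text
the job is handed in; nothing more can be done
None
```

The job is handed in: the cover lies flat in the red tray, all three heat sinks found stand in carrier pockets, the carrier measured about 2.5 mm and 1° off centred and square under the press, and the knob is screwed to its stop; no verdict came back, and the pad's push on the sinks was not measured directly.

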